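# Refill the spacer feeder's tube magazine

### The job

Refill the spacer feeder: first lift the dust cap off the tube and hang it by its bail on the hook stand, then drop every small spacer on the bench into the tube, standing end to end, set the follower weight knob-up into the tube on top of the stack, and last push the run lever all the way over to run, away from the robot. Leave the cap hanging and the other things on the bench where they are.

Things in the scene. Friction and masses are not known exactly. Their poses are not given: they have to be found in the camera images.
- feeder: Spacer feeder, fixed: aluminium base plate 120 x 200 x 15 mm; at its origin an upright steel tube magazine (bore 33 mm, outside 39, narrow sight slots front and back); 100 mm to its +y a white housing (110 x 75 mm, top at height 65) with the run lever. Origin at bench height under the tube's axis; z up. From the tube's axis the plate spans x +-60, y -55 to 145 mm.
- tube_floor (a point): Centre of the tube's inner floor, 15 mm above the bench; the bottom spacer stands here.
- tube_mouth (a point): Centre of the tube's open upper end, 187 mm above the bench (172 mm above the tube floor), in the rim's plane. The mouth is a funnel: 45 mm wide at the rim (about 50 mm outside), narrowing to the 33 mm bore 13 mm below. At the start the dust cap stands on it.
- dust_cap: Grey cap: disc 52 mm across, 6 thick, plug 25 across and 10 long beneath; 70 g. On top a rigid flat-strap steel bail: uprights 12 mm along the cap's x, 5 along y, outer faces 40 apart along y, joined by a top bar; the window under the bar, open along x, is 30 mm wide and 42 high. Origin: centre of the disc's underside, resting on the tube's rim at the start; z up; top of bar at z = 54 mm.
- cap_bar (a point): Middle of the underside of the bail's top bar, 48 mm above the cap's origin, on its axis: the part that rests on the hook.
- hook_stand: Steel hook stand, fixed: round foot 90 mm across, post 14 mm thick, and with its axis at height 160 mm a level round arm 8 mm thick pointing along the stand's -x (roughly at the robot), ending in a small upturned tip (top at height 174 mm, 96 mm from the post's axis). Nothing stands above the arm. Origin at the foot's centre at bench height.
- hook_seat (a point): Point on the top of the hook's arm, at height 164 mm, 55 mm from the post's axis towards the tip: where the cap's bar may rest (anywhere between upturned tip and post is good). Axes as the stand's.
- follower: Follower weight, dark steel, about 120 g: a round body 28 mm across and 28 mm high, above it a neck 10 mm across (8 mm high) and a round grip knob 18 mm across (16 mm high); 52 mm high in all. Stands upright on the bench; origin at the centre of its underside.
- run_lever (a joint): Black toggle lever on the feeder's white housing: 0 = off, leaning to the feeder's -x (towards the robot), 1.0 rad = run, leaning to its +x. It starts between 0 and 0.2, turns stiffly about the feeder's y axis and stays where it is left.
- run_lever_tip (a point): Centre of the lever's black ball end (26 mm across), 75 mm from the pivot. The pivot is on the housing, at height 87 mm, 100 mm from the tube axis along the feeder's +y and level with it in x; the lever is upright at 0.5 rad, with the ball at height 162 mm, and leans 0.5 rad to -x at 0 and to +x at 1.0.
- spacer1: Plain aluminium spacer, round, 28 mm across and 24 mm high, 30 g, standing on the bench on its flat end; origin at the centre of its underside. Either end may go down. Three to five of the five spacers are present, all alike.
- spacer2: Plain aluminium spacer, round, 28 mm across and 24 mm high, 30 g, standing on the bench on its flat end; origin at the centre of its underside. Either end may go down. Three to five of the five spacers are present, all alike.
- spacer3: Plain aluminium spacer, round, 28 mm across and 24 mm high, 30 g, standing on the bench on its flat end; origin at the centre of its underside. Either end may go down. Three to five of the five spacers are present, all alike.
- spacer4: Plain aluminium spacer, round, 28 mm across and 24 mm high, 30 g, standing on the bench on its flat end; origin at the centre of its underside. Either end may go down. Three to five of the five spacers are present, all alike.
- spacer5: Plain aluminium spacer, round, 28 mm across and 24 mm high, 30 g, standing on the bench on its flat end; origin at the centre of its underside. Either end may go down. Three to five of the five spacers are present, all alike.
- big_bushing: Bystander: a wider aluminium bushing, 44 mm across, 18 mm high; too wide for the tube. Origin at its underside's centre.
- flux_bottle: Bystander: small white dropper bottle, 28 mm across, 60 mm high. Origin at its underside's centre.
- tape_roll: Bystander: brown roll of tape lying flat, 70 mm across, 20 mm high. Origin at its underside's centre.
- driver: Bystander: a screwdriver lying beyond the feeder.
- pcb1: Bystander: a green circuit board, 70 x 45 x 4 mm, lying beyond the feeder.
- pcb2: Bystander: another such circuit board.
Not all that is in view belongs to the job. What is shaped like the spacer5 but pink or turquoise is not meant.

How it is judged:
By the outcome, as a careful person would: the job done as asked, in the order asked, and still so for the second after the job is handed in, with the robot touching nothing.
Of spacer1, spacer2, spacer3, spacer4, spacer5 only 3 to 5 are there at a start; the rules pass over those that are not, and their reading is None.
At some moment in a run one of spacer1, spacer2, spacer3, spacer4, spacer5 may be knocked a few centimetres aside while the robot is not near it.
It also fails if it takes over 210 s, if anything falls off the work surface, if the arm or the gripper's body presses on something with over 40 N, if the wrist force passes 120 N, or if a joint passes its speed limit or range.

### The arm

A 7-joint arm with a two-finger parallel gripper is mounted at the origin on the work surface. World frame = base frame: x ahead of the robot, y to its left, z up, the work surface at z = 0. Lengths are in m, angles in rad, forces in N, time in s.
With the tool pointing down it reaches from about 0.4 to 0.85 m from the base axis. Payload 10.4 kg.
Tool frame: the origin (TCP) lies midway between the tips of the shut fingers; the grasp point (between the pads) lies 19 mm behind it; z points along the fingers, x is the direction in which the jaws open and shut, and the axes are right-handed (so a half turn about z gives the same grasp; the last joint's range is limited). The gripper opens to 85 mm and grips with 20 to 120 N. Pads are 22 mm wide; open, the fingers measure 114 mm over their backs; the gripper's body (76 mm by 85 mm) begins 54 mm behind the grasp point. The pads swing forward as they close: fully open they stand 13 mm farther back than shut.
Start: joints at [1.283, 0.332, -0.065, 1.46, 0.022, 1.35, -0.088], TCP at [0.164, -0.603, 0.231] pointing down, gripper open.
Joint ranges: [-2.6, 2.6], [-0.5, 2.12], [-1.47, 1.34], [0.16, 2.42], [-1.27, 4.41], [0.06, 2.06], [-2.6, 2.6]. Speed limits (rad/s): [2.22, 2.22, 2.79, 2.79, 3.14, 3.14, 3.14].

### API

Orientations are given as a unit quaternion [x, y, z, w].
In Python, from workcell import manip, cams gives the robot as it stands.
- The arm moves only by the tool move_arm, never from a script. Its argument "moves" is a list of rows, each a list of 7 numbers: the turn, a rotation vector about the tool's x, y, z in degrees, then the shift along the tool's x, y, z in m, then the finger opening in m, from 0 to 0.0854. A call has 1 to 10 rows; each row is the pose to reach, as a shift and turn from the pose commanded when the call began, along the tool's axes at that moment; what a row does not reach only later rows make up. A row lasts 1/10 s, in which the tool goes at most 50 mm and 8.59 degrees, less where a joint would pass 70% of its speed; a pose out of reach is approached as far as the arm can. A call with a gripper value outside its range is refused whole. The fingers move at their own pace and stop on an object; "grip_force" is the grip in N (left out, the last holds). Time passes only in rows, so rows that repeat a pose let the fingers close. It gives the time, the measured TCP pose, the force and the opening at its end, in the units of the state.
- manip.get_obs(): the state, without advancing time (a new reading comes with each control period).
- cams.camera(name): name is "scene" or "top" or "wrist"; returns the picture (480x640x3 uint8, red, green, blue); there is no depth.
- cams.camera_params(name): a dict with "fx", "fy", "cx", "cy" (pixels), "xyz" and "rotation" of the camera in the world. Camera axes: x right, y up, looking along -z (the intrinsics and any distortion apply to the point x, -y, -z); pixel columns grow to the right and rows downward; lengths in m; the calibration is good to about 2 mm. The wrist camera is an equidistant fisheye: a pixel r from the principal point sees the ray r / f radians off the axis. A picture is of the moment at which its call begins: read the wrist's pose just before it. camera_params takes no time and is no camera call; for the wrist camera it gives the pose at the moment of the call.
- manip.hand_in(): hands the job in, once; it reports no verdict.
The state is a dict: "clock": time; "joint_pos": joint angles; "joint_velocities": joint speeds; "tau": joint torques, N m; "position": TCP position; "ee_rot": TCP orientation; "ft_force": force on the tool from outside, world axes, zero at the start; "torque": the same for the moment, N m; "grip_width": opening from 0.0 (shut) to 1.0 (fully open).
Only numpy, scipy, OpenCV 4.12 (cv2) and the standard library are available. Lean on these libraries where they do the work, as an engineer would, in place of code of your own. Each camera call takes 0.05 s, during which the arm holds its last target. There are 200 camera calls.

## Working session

There is one attempt and no reset: what is moved stays moved. The work goes in short steps, Python scripts to look and compute and a tool call to move; the robot and the scene stay as the last step left them, time stands still between calls to the robot, and variables do not carry over. Pictures are saved under pics/ and viewed, about 12 in all and at most 16, crops included, and the job is handed in when it is done.

Besides the shell and the picture viewer there is one more tool, called after "Call:" as a command line: name --pt "numbers of a row" for each row, then --argument value for the rest. move_arm: Moves the arm, as the interface text tells. Its arguments: {"type":"object","properties":{"moves":{"type":"array","items":{"type":"array","items":{"type":"number"}}},"grip_force":{"type":"number"}},"required":["moves"]}

```bash
ls; mkdir -p pics; python3 - <<'E'
from workcell import manip,cams
import cv2
print(manip.get_obs())
for n in ("scene","top","wrist"):
    p=cams.camera_params(n); print(n,p)
    cv2.imwrite(f"pics/{n}0.png",cams.camera(n)[:,:,::-1])
E
```

```text
pics
{'clock': 0.0, 'joint_pos': array([ 1.28337652,  0.33289036, -0.06472314,  1.46096976,  0.02160061,
        1.34992631, -0.08852438]), 'joint_velocities': array([ 0.00057967,  0.00028342,  0.00119278,  0.00023987,  0.0005548 ,
       -0.00054591, -0.00075961]), 'tau': array([ 1.33077569e-04, -6.25450087e+01,  4.96214046e-02, -3.91615891e+01,
        1.62492902e-02,  9.73666931e-03,  3.42761450e-05]), 'position': array([ 0.16348657, -0.60282572,  0.23049088]), 'ee_rot': array([ 7.94277407e-01, -6.07554803e-01, -6.13954907e-04, -4.29037783e-04]), 'ft_force': array([-0.33311879,  0.34224946,  1.62894477]), 'torque': array([-0.05070768,  0.02365744, -0.00919779]), 'grip_width': 0.9972336929040264}
scene {'fx': 504.4221950086148, 'fy': 504.4221950086148, 'cx': 327.003374383836, 'cy': 235.26503450426642, 'xyz': array([ 1.13385777, -0.68178284,  0.81633117]), 'rotation': array([0.42020748, 0.15397344, 0.2945267 , 0.84437662])}
top {'fx': 595.7038295536, 'fy': 595.7038295536, 'cx': 327.62498654069515, 'cy': 240.0320672530992, 'xyz': array([0.51725431, 0.00987957, 1.38688739]), 'rotation': array([-0.02399476,  0.0210036 ,  0.71210673, -0.70134664])}
wrist {'fx': 371.64829954431775, 'fy': 371.64829954431775, 'cx': 317.9156947473446, 'cy': 242.2417221628931, 'xyz': array([ 0.23022687, -0.58527504,  0.37369973]), 'rotation': array([-0.10780437,  0.08392509, -0.60195191,  0.78675835])}
```

View pics/top0.png

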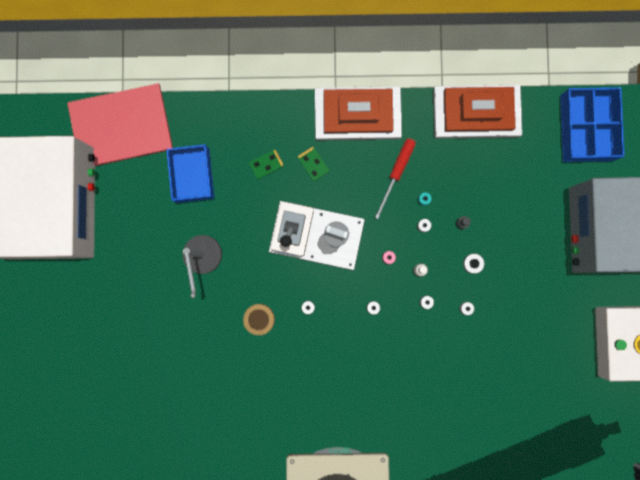

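View pics/scene0.png

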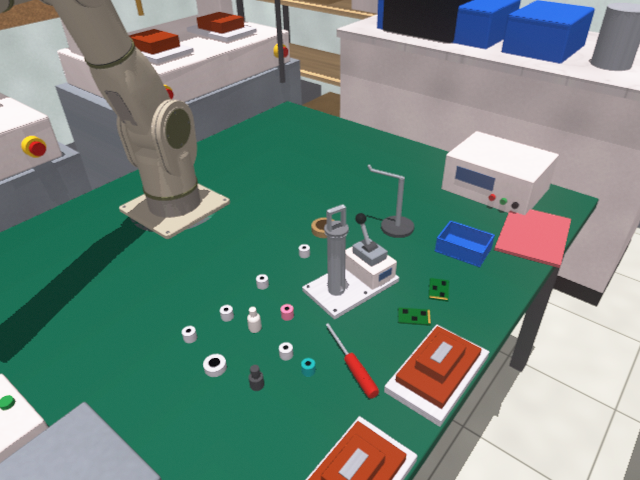

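The top view shows five plain silver spacers at (308,308), (374,308), (427,302), (468,309) and (425,225). I'm excluding the pink ring (389,257), the turquoise ring (425,198), the wide bushing (474,263) and the bottle (421,270). The follower is at (463,223), the cap on the tube at about (336,233), the lever ball at (286,241), and the hook arm runs from (187,252) to (193,296).

```bash
cat > h.py <<'E'
import numpy as np,cv2
from scipy.spatial.transform import Rotation as R
from workcell import manip,cams
def ray(n,u,v,p=None):
    p=p or cams.camera_params(n)
    x,y=(u-p['cx'])/p['fx'],(v-p['cy'])/p['fy']
    if n=='wrist':
        r=np.hypot(x,y); s=np.sin(r)/max(r,1e-9); d=np.array([x*s,-y*s,-np.cos(r)])
    else: d=np.array([x,-y,-1.])
    return np.array(p['xyz']),R.from_quat(p['rotation']).apply(d/np.linalg.norm(d))
def onz(n,u,v,z,p=None):
    o,d=ray(n,u,v,p); return o+d*(z-o[2])/d[2]
def proj(n,X,p=None):
    p=p or cams.camera_params(n)
    c=R.from_quat(p['rotation']).inv().apply(np.array(X)-p['xyz']); a=np.array([c[0],-c[1]])
    if n=='wrist':
        r=np.hypot(*a); a=a/max(r,1e-9)*np.arctan2(r,-c[2])
    else: a=a/-c[2]
    return a*p['fx']+[p['cx'],p['cy']]
def cross(r1,r2):
    (a,d),(b,e)=r1,r2; A=np.array([d,-e]).T
    s=np.linalg.lstsq(A,b-a,rcond=None)[0]; P,Q=a+s[0]*d,b+s[1]*e
    return (P+Q)/2,np.linalg.norm(P-Q)
def blobs(im,lo,hi,amin=20,amax=5000):
    m=cv2.inRange(cv2.cvtColor(im,cv2.COLOR_RGB2HSV),np.array(lo),np.array(hi))
    n,l,s,c=cv2.connectedComponentsWithStats(m)
    return [(c[i].round(1),s[i][:5]) for i in range(1,n) if amin<s[i][4]<amax]
def go(target,yaw=None,tilt=None):
    """world target TCP, jaw-axis heading yaw (deg) with tool down -> row (turn deg, shift m) from present pose"""
    o=manip.get_obs(); T=R.from_quat(o['ee_rot'])
    sh=T.inv().apply(np.array(target)-o['position'])
    best=np.zeros(3)
    if yaw is not None:
        c=[]
        for k in (0,180):
            a=np.radians(yaw+k); x=np.array([np.cos(a),np.sin(a),0]); z=np.array([0,0,-1.])
            M=R.from_matrix(np.array([x,np.cross(z,x),z]).T)
            c.append((T.inv()*M).as_rotvec(degrees=True))
        best=min(c,key=np.linalg.norm)
    return best.round(2),sh.round(4)
E
python3 - <<'E'
from h import *
im=cv2.imread('pics/top0.png')[:,:,::-1].copy()
for c,s in blobs(im,(0,0,130),(179,60,255),30,6000):
    if 250<c[0]<520 and 190<c[1]<340: print(c,s,onz('top',*c,0.02).round(4))
for nm,u,v,z in (("foll",463,223,.045),("lever",286,241,.155),("hooktip",193,296,.17),("hookpost",187,251,.16),("foot",204,254,0),("bail",336,233,.24),("disc",336,234,.193),("bottle",421,270,.05)): print(nm,onz('top',u,v,z).round(3))
a=cv2.resize(im[190:330,260:500],None,fx=3.3,fy=3.3,interpolation=cv2.INTER_CUBIC)
cv2.imwrite('pics/crop1.png',a[:,:,::-1])
b=cv2.imread('pics/scene0.png')[190:310,300:430]
c=cv2.imread('pics/top0.png')[190:310,170:300]
cv2.imwrite('pics/crop2.png',cv2.resize(np.hstack([b,c]),None,fx=3,fy=3,interpolation=cv2.INTER_CUBIC))
E
```

```text
[384.7 198.7] [376 179  19  40 117] [ 0.698  -0.1182  0.02  ]
[318.4 234.8] [ 269  201   96   69 4242] [0.6168 0.036  0.02  ]
[424.4 224.8] [418 218  14  14 133] [ 0.6361 -0.2082  0.02  ]
[473.8 263.3] [464 253  21  21 257] [ 0.5459 -0.319   0.02  ]
[421.4 269.4] [416 264  12  12 124] [ 0.5337 -0.1987  0.02  ]
[427.  302.1] [421 296  13  14 137] [ 0.459  -0.2096  0.02  ]
[307.6 307.3] [301 301  14  14 139] [0.4512 0.063  0.02  ]
[373.1 307.4] [367 301  13  14 135] [ 0.4488 -0.0864  0.02  ]
[467.2 308.2] [461 302  14  14 135] [ 0.4438 -0.3009  0.02  ]
foll [ 0.637 -0.291  0.045]
lever [0.595 0.101 0.155]
hooktip [0.485 0.29  0.17 ]
hookpost [0.577 0.305 0.16 ]
foot [0.577 0.304 0.   ]
bail [ 0.604 -0.002  0.24 ]
disc [ 0.605 -0.003  0.193]
bottle [ 0.532 -0.193  0.05 ]
```

View pics/crop1.png

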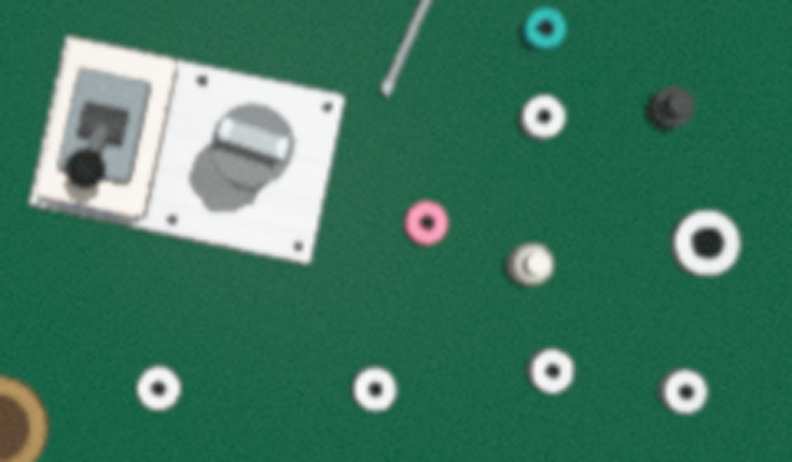

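View pics/crop2.png

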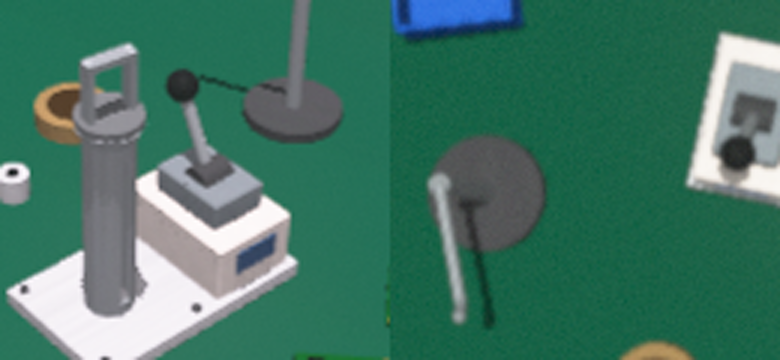

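```bash
python3 - <<'E'
from h import *
f=lambda u,v,z:onz('top',260+u/3.3,190+v/3.3,z)
g=lambda u,v,z:onz('top',170+(u-390)/3,190+v/3,z)
a,b,c=f(344,96,.015),f(311,263,.015),f(180,62,.015)
y=c-a;y/=np.linalg.norm(y);x=a-b
print('corners',a,b,'len',np.linalg.norm(x),'yaw',np.degrees(np.arctan2(x[1],x[0])),np.degrees(np.arctan2(y[1],y[0]))-90)
x/=np.linalg.norm(x);print('tube',(a+b)/2+.055*np.array([-x[1],x[0],0]))
l,r=f(220,130,.241),f(290,150,.241);print('bar',(l+r)/2,np.linalg.norm(l-r),'barheading',np.degrees(np.arctan2(*(l-r)[1::-1])))
s=lambda u,v:ray('scene',300+u/3,190+v/3)
t=lambda u,v:ray('top',260+u/3.3,190+v/3.3)
print('bar tri',cross(s(109,60),t(254,140)))
print('ball tri',cross(s(182,86),t(85,168)))
o=onz('top',170+(440-390)/3,190+183/3,.16);e=g(459,317,.17);F=g(489,193,0)
print('post',o,'tip',e,'foot',F,'yaw',np.degrees(np.arctan2(*(o-e)[1::-1])),np.linalg.norm(o-e))
print(go([0.604,-0.002,0.35],78))
E
```

```text
corners [ 0.65194306 -0.07036207  0.015     ] [ 0.53543519 -0.04515391  0.015     ] len 0.11920375464522764 yaw -12.208583221783108 -12.663037535444658
tube [ 0.60532004 -0.00400186  0.015     ]
bar [ 0.6047412  -0.00464301  0.241     ] 0.042552994103056005 barheading 73.12329362493463
bar tri (array([ 0.6047121 , -0.00438546,  0.23718955]), np.float64(0.0008490999932835748))
ball tri (array([0.59441639, 0.10061849, 0.15319231]), np.float64(0.0025897871927227025))
post [0.57728188 0.30568024 0.16      ] tip [0.48552135 0.29035678 0.17      ] foot [0.57674765 0.3061343  0.        ] yaw 9.480570989259851 0.09356710159629349
(array([2.000e-02, 6.000e-02, 2.717e+01]), array([-0.4649, -0.5824, -0.1188]))
```

Call:
move_arm --pt "0 0 27 -0.2 -0.25 -0.12 0.085" --pt "0 0 27 -0.23 -0.29 -0.12 0.085" --pt "0 0 27 -0.23 -0.29 -0.12 0.085" --pt "0 0 27 -0.3 -0.375 -0.12 0.085" --pt "0 0 27 -0.465 -0.582 -0.12 0.085" --pt "0 0 27 -0.465 -0.582 -0.12 0.085" --pt "0 0 27 -0.465 -0.582 -0.12 0.085" --pt "0 0 27 -0.465 -0.582 -0.12 0.085" --pt "0 0 27 -0.465 -0.582 -0.12 0.085" --pt "0 0 27 -0.465 -0.582 -0.12 0.085"

```text
clock: 1.15
position: [0.4523, -0.2081, 0.3227]
ee_rot: [-0.63, 0.776, -0.0, -0.0]
ft_force: [1.0, -0.1, 0.3]
grip_width: 0.996
```

```bash
python3 - <<'E'
from h import *
print(go([0.605,-0.004,0.35],76.5)); print(manip.get_obs()['position'])
E
```

```text
(array([-0.01, -0.02,  1.66]), array([-0.2311, -0.1076, -0.0273]))
[ 0.45232526 -0.20812515  0.32272841]
```

Call:
move_arm --pt "0 0 1.7 -0.231 -0.108 -0.028 0.085" --pt "0 0 1.7 -0.231 -0.108 -0.028 0.085" --pt "0 0 1.7 -0.231 -0.108 -0.028 0.085" --pt "0 0 1.7 -0.231 -0.108 -0.028 0.085" --pt "0 0 1.7 -0.231 -0.108 -0.028 0.085" --pt "0 0 1.7 -0.231 -0.108 -0.028 0.085" --pt "0 0 1.7 -0.231 -0.108 -0.028 0.085" --pt "0 0 1.7 -0.231 -0.108 -0.028 0.085" --pt "0 0 1.7 -0.231 -0.108 -0.028 0.085"

```text
clock: 2.05
position: [0.6043, -0.0079, 0.3505]
ee_rot: [-0.618, 0.786, -0.0, -0.0]
ft_force: [-0.1, -0.9, -0.4]
grip_width: 0.996
```

```bash
python3 - <<'E'
from h import *
print(go([0.605,-0.004,0.35],76.5)); print(manip.get_obs()['position'],manip.get_obs()['joint_pos'])
p=cams.camera_params('wrist');im=cams.camera('wrist').copy()
cv2.imwrite('pics/w1.png',im[:,:,::-1])
print(p,proj('wrist',[.605,-.004,.241],p))
E
```

```text
(array([-0.01, -0.06, -0.17]), array([-0.0039,  0.0002,  0.0005]))
[ 0.60425494 -0.00786631  0.35046464] [ 0.38813726  0.30889337 -0.59400351  1.28738828  0.1720362   1.59555938
 -1.98876573]
{'fx': 371.64829954431775, 'fy': 371.64829954431775, 'cx': 317.9156947473446, 'cy': 242.2417221628931, 'xyz': array([ 0.67139432, -0.02419349,  0.49360173]), 'rotation': array([ 0.08438004, -0.10765052,  0.77900255, -0.61192026])} [312.49481768 239.74922244]
```

View pics/w1.png

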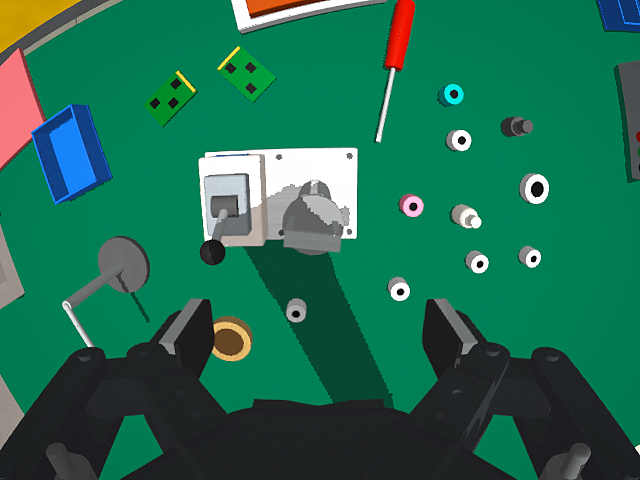

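The wrist view shows the bar centred at (313,241), where the prediction was (312,240), and level with the jaws. I'll descend onto the bail uprights.

```bash
python3 - <<'E'
from h import *
a,b=onz('wrist',284.5,240.5,.241),onz('wrist',342,243,.241)
print(a,b,(a+b)/2,np.linalg.norm(a-b),np.degrees(np.arctan2(*(a-b)[1::-1])))
print(go([0.605,-0.004,0.205],76.5))
E
```

```text
[0.60917149 0.01549584 0.241     ] [ 0.59775354 -0.02359948  0.241     ] [ 0.60346251 -0.00405182  0.241     ] 0.040728533732489865 73.71933789102562
(array([-0.02, -0.06, -0.17]), array([-0.004 ,  0.0002,  0.1456]))
```

Call:
move_arm --pt "0 0 2.5 -0.004 0.0 0.05 0.085" --pt "0 0 2.5 -0.004 0.0 0.08 0.085" --pt "0 0 2.5 -0.004 0.0 0.12 0.085" --pt "0 0 2.5 -0.004 0.0 0.145 0.085" --pt "0 0 2.5 -0.004 0.0 0.145 0.085" --pt "0 0 2.5 -0.004 0.0 0.145 0.03" --pt "0 0 2.5 -0.004 0.0 0.145 0.03" --pt "0 0 2.5 -0.004 0.0 0.145 0.03" --pt "0 0 2.5 -0.004 0.0 0.145 0.03" --pt "0 0 2.5 -0.004 0.0 0.145 0.03" --grip_force 40

```text
clock: 3.1
position: [0.6065, -0.0021, 0.2073]
ee_rot: [-0.602, 0.799, -0.001, 0.001]
ft_force: [-1.7, -0.2, 6.3]
grip_width: 0.461
```

Call:
move_arm --pt "0 0 0 0 0 0 0.03" --pt "0 0 0 0 0 0 0.03" --pt "0 0 0 0 0 0 0.03" --pt "0 0 0 0 0 0 0.03" --pt "0 0 0 0 0 0 0.03" --pt "0 0 0 0 0 0 0.03"

```text
clock: 3.7
position: [0.6064, -0.0021, 0.2073]
ee_rot: [-0.602, 0.799, -0.001, 0.001]
ft_force: [-1.4, -0.3, 6.7]
grip_width: 0.464
```

Call:
move_arm --pt "0 0 0 0 0 -0.02 0.03" --pt "0 0 0 0 0 -0.04 0.03" --pt "0 0 0 0 0 -0.06 0.03" --pt "0 0 0 0 0 -0.08 0.03" --pt "0 0 0 0 0 -0.08 0.03" --pt "0 0 0 0 0 -0.08 0.03"

```text
clock: 4.3
position: [0.6058, -0.0021, 0.2856]
ee_rot: [-0.602, 0.799, -0.0, 0.0]
ft_force: [-0.6, 0.2, -1.7]
grip_width: 0.46
```

```bash
python3 - <<'E'
from h import *
o=manip.get_obs();print(o['position'],o['ft_force'],o['grip_width'],o['joint_pos'])
cv2.imwrite('pics/w2.png',cams.camera('wrist')[:,:,::-1])
s=np.array([.577,.3058]);h=np.radians(9.5);d=np.array([np.cos(h),np.sin(h)])
for k in (.16,.055): print(k,s-k*d)
print(go([*(s-.16*d),.31],99.5))
E
```

```text
[ 0.60575349 -0.00207663  0.28556284] [-0.57432224  0.21468504 -1.70142768] 0.4600603868985597 [ 0.38807216  0.3223453  -0.58988027  1.40572595  0.17850143  1.46597192
 -2.0468459 ]
0.16 [0.4191943  0.27939238]
0.055 [0.52275429 0.29672238]
(array([ 4.000e-02, -1.000e-02, -2.553e+01]), array([-0.2192,  0.2567, -0.0252]))
```

View pics/w2.png

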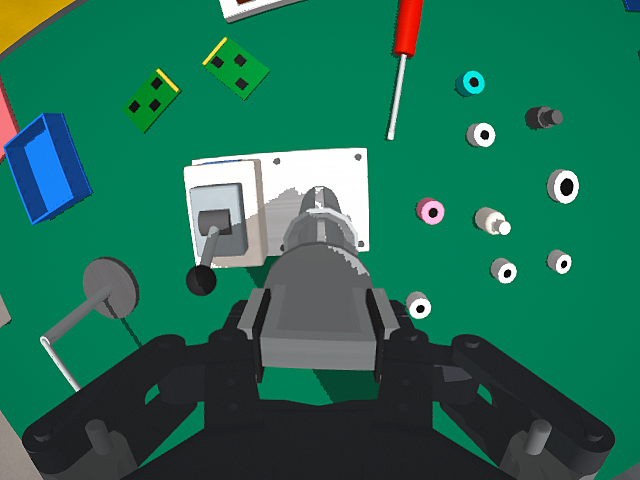

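Call:
move_arm --pt "0 0 -5 -0.03 0.035 -0.015 0.03" --pt "0 0 -10 -0.06 0.07 -0.015 0.03" --pt "0 0 -15 -0.09 0.105 -0.015 0.03" --pt "0 0 -20 -0.12 0.14 -0.015 0.03" --pt "0 0 -25.5 -0.15 0.175 -0.015 0.03" --pt "0 0 -25.5 -0.18 0.21 -0.015 0.03" --pt "0 0 -25.5 -0.2 0.234 -0.015 0.03" --pt "0 0 -25.5 -0.219 0.257 -0.015 0.03" --pt "0 0 -25.5 -0.219 0.257 -0.015 0.03" --pt "0 0 -25.5 -0.219 0.257 -0.015 0.03"

```text
clock: 5.35
position: [0.4187, 0.2792, 0.2996]
ee_rot: [0.763, -0.646, 0.0, 0.001]
ft_force: [-0.3, 0.3, -0.2]
grip_width: 0.463
```

```bash
python3 - <<'E'
from h import *
o=manip.get_obs();print(o['position'],o['ft_force'],o['grip_width'],o['joint_pos'])
s=np.array([.577,.3058]);h=np.radians(9.5);d=np.array([np.cos(h),np.sin(h)])
print(go([*(s-.16*d),.158],99.5),go([*(s-.055*d),.158],99.5))
p=cams.camera_params('wrist')
im=cams.camera('wrist').copy()
for q in ((s-.096*d).tolist()+[.174],s.tolist()+[.164]): print(proj('wrist',q,p))
cv2.imwrite('pics/w3.png',im[:,:,::-1])
E
```

```text
[0.41871396 0.27921199 0.29963628] [-0.33360461  0.2567145  -0.2343836 ] 0.46309251221761255 [ 0.14303419  0.10124792 -0.86896564  1.62828346  0.07804257  1.44933591
 -2.13723047]
(array([ 0.05, -0.04,  0.04]), array([-0.0002, -0.0006,  0.1416])) (array([ 0.05, -0.04,  0.04]), array([-1.000e-04, -1.056e-01,  1.415e-01]))
[317.74135049 146.49631647]
[317.77276061  22.33890117]
```

View pics/w3.png

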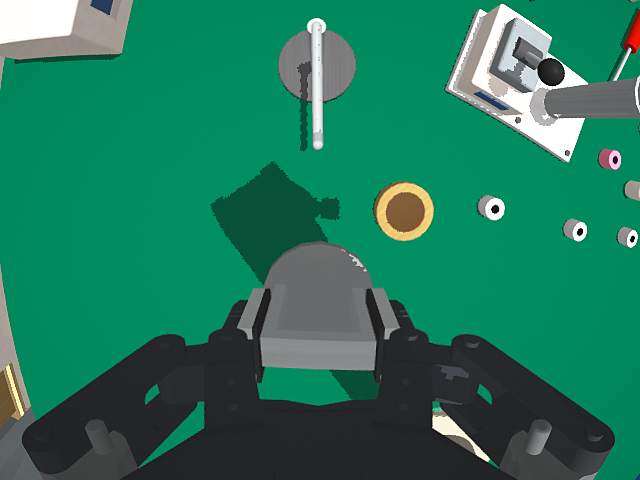

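The tip at (318,145) is where I predicted it, and the arm is vertical in the image, so it lines up with the bail window. Next I lower, insert and seat it.

Call:
move_arm --pt "0 0 0 0 0 0.04 0.03" --pt "0 0 0 0 0 0.08 0.03" --pt "0 0 0 0 0 0.11 0.03" --pt "0 0 0 0 0 0.13 0.03" --pt "0 0 0 0 0 0.1415 0.03" --pt "0 0 0 0 0 0.1415 0.03" --pt "0 0 0 0 0 0.1415 0.03"

```text
clock: 6.1
position: [0.4197, 0.2792, 0.1596]
ee_rot: [0.763, -0.647, 0.0, -0.0]
ft_force: [0.6, 0.5, -0.4]
grip_width: 0.462
```

Call:
move_arm --pt "0 0 0 0 -0.015 0 0.03" --pt "0 0 0 0 -0.03 0 0.03" --pt "0 0 0 0 -0.045 0 0.03" --pt "0 0 0 0 -0.06 0 0.03" --pt "0 0 0 0 -0.075 0 0.03" --pt "0 0 0 0 -0.09 0 0.03" --pt "0 0 0 0 -0.105 0 0.03" --pt "0 0 0 0 -0.105 0 0.03" --pt "0 0 0 0 -0.105 0 0.03"

```text
clock: 7.0
position: [0.5228, 0.2968, 0.1597]
ee_rot: [0.763, -0.646, -0.0, -0.0]
ft_force: [-0.8, 0.3, -1.0]
grip_width: 0.458
```

```bash
python3 - <<'E'
from h import *
o=manip.get_obs();print(o['position'],o['ft_force'],o['grip_width'])
a=cams.camera('scene')[100:300,300:460]; b=cams.camera('wrist')[100:440,130:510]
cv2.imwrite('pics/s4.png',np.hstack([cv2.resize(a,(400,500),interpolation=cv2.INTER_CUBIC),cv2.resize(b,(400,500))])[:,:,::-1])
E
```

```text
[0.52275658 0.29678264 0.15966242] [-0.78978027  0.25973301 -1.04749404] 0.45766089614065686
```

View pics/s4.png

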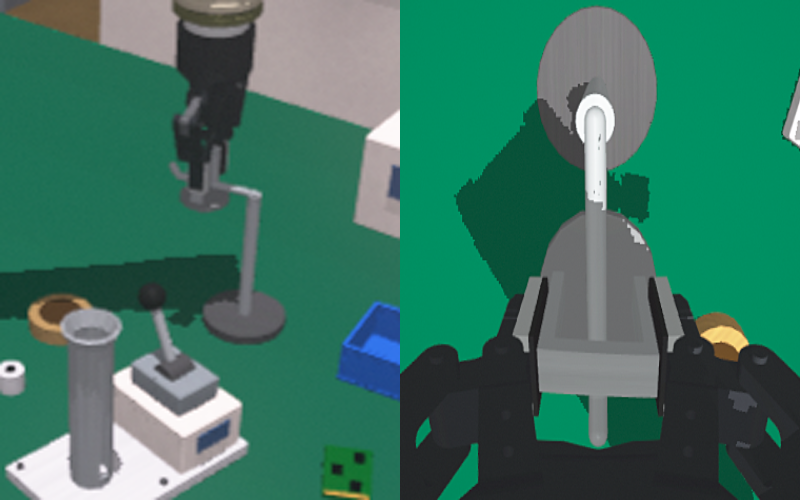

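The hook's arm runs through the window, centred. Lowering to seat the bar.

Call:
move_arm --pt "0 0 0 0 0 0.006 0.03" --pt "0 0 0 0 0 0.012 0.03" --pt "0 0 0 0 0 0.017 0.03" --pt "0 0 0 0 0 0.02 0.03" --pt "0 0 0 0 0 0.022 0.03" --pt "0 0 0 0 0 0.023 0.03" --pt "0 0 0 0 0 0.023 0.03" --pt "0 0 0 0 0 0.023 0.03"

```text
clock: 7.9
position: [0.5228, 0.2967, 0.1361]
ee_rot: [0.763, -0.646, 0.0, -0.0]
ft_force: [-0.1, 0.1, -0.5]
grip_width: 0.462
```

Call:
move_arm --pt "0 0 0 0 0 0.001 0.03" --pt "0 0 0 0 0 0.0015 0.03" --pt "0 0 0 0 0 0.002 0.03" --pt "0 0 0 0 0 0.002 0.03"

```text
clock: 8.3
position: [0.523, 0.2968, 0.1355]
ee_rot: [0.763, -0.646, 0.001, -0.0]
ft_force: [-4.7, -5.0, 12.3]
grip_width: 0.463
```

Contact at 12 N, so it is seated. Opening slowly and rising.

Call:
move_arm --pt "0 0 0 0 0 -0.0015 0.045" --pt "0 0 0 0 0 -0.0015 0.05" --pt "0 0 0 0 0 -0.0015 0.055" --pt "0 0 0 0 0 -0.0015 0.065" --pt "0 0 0 0 0 -0.0015 0.085" --pt "0 0 0 0 0 -0.0015 0.085" --pt "0 0 0 0 0 -0.0015 0.085"

```text
clock: 9.0
position: [0.5227, 0.2966, 0.1354]
ee_rot: [0.763, -0.646, 0.0, 0.0]
ft_force: [-0.2, 0.0, -0.5]
grip_width: 0.999
```

Call:
move_arm --pt "0 0 0 0 0 -0.02 0.085" --pt "0 0 0 0 0 -0.04 0.085" --pt "0 0 0 0 0 -0.07 0.085" --pt "0 0 0 0 0 -0.1 0.085" --pt "0 0 0 0 0 -0.13 0.085" --pt "0 0 0 0 0 -0.15 0.085" --pt "0 0 0 0 0 -0.15 0.085"

```text
clock: 9.7
position: [0.5234, 0.2975, 0.2885]
ee_rot: [0.763, -0.646, 0.001, -0.002]
ft_force: [0.0, 0.0, -0.4]
grip_width: 0.998
```

```bash
cat > spc.py <<'E'
from h import *
def spacers(show=True):
    im=cams.camera('top').copy()
    r=[]
    for c,s in blobs(im,(0,0,130),(179,60,255),100,180):
        if s[2]<17 and s[3]<17 and s[2]>10: 
            X=onz('top',*c,.020)
            if .3<X[0]<.85 and -.45<X[1]<.45: r.append((c,s[4],X.round(4)))
    return im,r
E
python3 - <<'E'
from spc import *
im,r=spacers()
for q in r: print(*q)
a=cams.camera('scene')[130:290,330:450]
cv2.imwrite('pics/s5.png',cv2.resize(a,(450,600),interpolation=cv2.INTER_CUBIC)[:,:,::-1])
print(manip.get_obs()['position'],manip.get_obs()['joint_pos'])
print(go([.451,.063,.15],90)) 
E
```

```text
[424.4 224.8] 132 [ 0.6361 -0.2082  0.02  ]
[421.3 269.5] 124 [ 0.5335 -0.1985  0.02  ]
[427. 302.] 135 [ 0.4592 -0.2096  0.02  ]
[307.7 307.2] 139 [0.4515 0.0628 0.02  ]
[373.1 307.4] 138 [ 0.4488 -0.0864  0.02  ]
[467.2 308.2] 136 [ 0.4438 -0.3009  0.02  ]
[0.5226446  0.29659417 0.28517385] [ 0.03207318  0.35964551 -0.8132066   1.41053964  0.25990456  1.48118362
 -2.17731073]
(array([-0.02, -0.01,  9.47]), array([0.2186, 0.1091, 0.1352]))
```

View pics/s5.png

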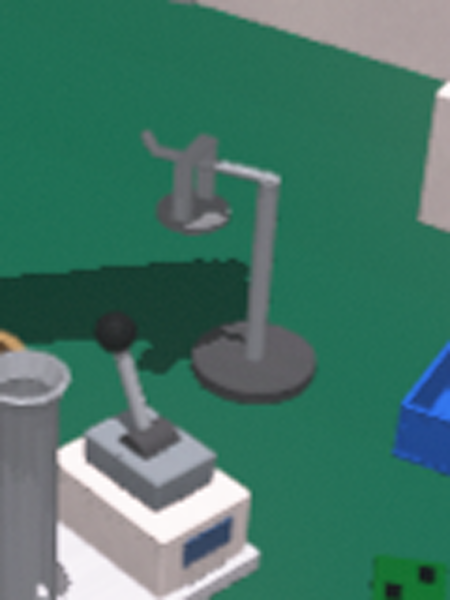

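The cap hangs cleanly on the hook. The spacers haven't moved, so I start with the one at (308,307), world (.451,.063).

Call:
move_arm --pt "0 0 5 0.04 0.02 0 0.055" --pt "0 0 9.5 0.08 0.04 0 0.055" --pt "0 0 9.5 0.12 0.06 0.0 0.055" --pt "0 0 9.5 0.16 0.08 0.02 0.055" --pt "0 0 9.5 0.195 0.1 0.05 0.055" --pt "0 0 9.5 0.2186 0.109 0.09 0.055" --pt "0 0 9.5 0.2186 0.109 0.135 0.055" --pt "0 0 9.5 0.2186 0.109 0.175 0.055" --pt "0 0 9.5 0.2186 0.109 0.175 0.055" --pt "0 0 9.5 0.2186 0.109 0.175 0.055"

```text
clock: 10.8
position: [0.4506, 0.0632, 0.1106]
ee_rot: [-0.707, 0.707, 0.001, -0.0]
ft_force: [1.1, -0.0, 0.9]
grip_width: 0.645
```

```bash
python3 - <<'E'
from h import *
p=cams.camera_params('wrist');im=cams.camera('wrist').copy()
print(manip.get_obs()['position'],manip.get_obs()['grip_width'])
for c,s in blobs(im,(0,0,150),(179,60,255),200,8000):
    print(c,s,onz('wrist',*c,.022,p).round(4))
print(go([.4515,.0628,.01],90))
cv2.imwrite('pics/w6.png',im[:,:,::-1])
E
```

```text
[0.4517373  0.06339937 0.11172924] 0.6423783516999428
[249.5  23. ] [ 172    0  147   52 4972] [0.5968 0.1061 0.022 ]
[632.6 240.8] [626 225  14  31 260] [ 0.4556 -0.2078  0.022 ]
[525.3 253.4] [510 236  32  36 703] [ 0.4459 -0.0881  0.022 ]
(array([-0.05,  0.02, -0.01]), array([0.0006, 0.0003, 0.1017]))
```

View pics/w6.png

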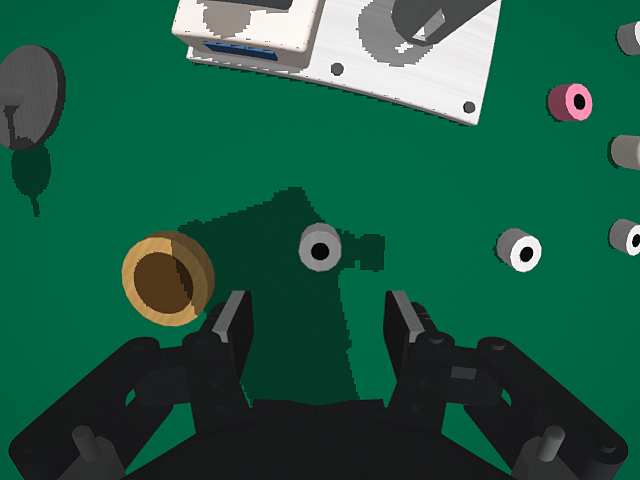

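The spacer sits centred between the pads at (320,247). Descending, gripping and lifting.

Call:
move_arm --pt "0 0 0 0.0006 0 0.04 0.055" --pt "0 0 0 0.0006 0 0.07 0.055" --pt "0 0 0 0.0006 0 0.09 0.055" --pt "0 0 0 0.0006 0 0.1015 0.055" --pt "0 0 0 0.0006 0 0.1015 0.055" --pt "0 0 0 0.0006 0 0.1015 0.02" --pt "0 0 0 0.0006 0 0.1015 0.02" --pt "0 0 0 0.0006 0 0.1015 0.02" --pt "0 0 0 0.0006 0 0.1015 0.02" --pt "0 0 0 0.0006 0 0.1015 0.02" --grip_force 30

```text
clock: 11.85
position: [0.4524, 0.0625, 0.0105]
ee_rot: [-0.707, 0.707, -0.001, 0.001]
ft_force: [-1.4, -0.1, 7.0]
grip_width: 0.306
```

Call:
move_arm --pt "0 0 0 0 0 -0.03 0.02" --pt "0 0 0 0 0 -0.08 0.02" --pt "0 0 0 0 0 -0.13 0.02" --pt "0 0 0 0 0 -0.18 0.02" --pt "0 0 0 0 0 -0.23 0.02" --pt "0 0 0 0.03 -0.03 -0.25 0.02" --pt "0 0 0 0.067 -0.08 -0.25 0.02" --pt "0 0 0 0.067 -0.153 -0.25 0.02" --pt "0 0 0 0.067 -0.153 -0.25 0.02" --pt "0 0 0 0.067 -0.153 -0.25 0.02"

```text
clock: 12.85
position: [0.6066, -0.0056, 0.258]
ee_rot: [-0.706, 0.708, 0.001, 0.0]
ft_force: [-0.4, 0.4, -1.5]
grip_width: 0.309
```

```bash
python3 - <<'E'
from h import *
o=manip.get_obs();print(o['position'],o['grip_width'])
p=cams.camera_params('wrist');im=cams.camera('wrist').copy()
print(go([.6045,-.004,.191],90))
t=np.linspace(0,2*np.pi,16)
for r,z,c in ((.0225,.187,(0,255,0)),(.025,.187,(255,0,0))):
    for k in t: cv2.circle(im,tuple(int(x) for x in proj('wrist',[.6045+r*np.cos(k),-.004+r*np.sin(k),z],p).round()),1,c,-1)
cv2.imwrite('pics/w7.png',cv2.resize(im[150:390,170:470],(750,600))[:,:,::-1])
E
```

```text
[ 0.60656295 -0.00560054  0.2579904 ] 0.30850695274299583
(array([ 0.04,  0.1 , -0.04]), array([-0.0005,  0.0004,  0.0676]))
```

View pics/w7.png

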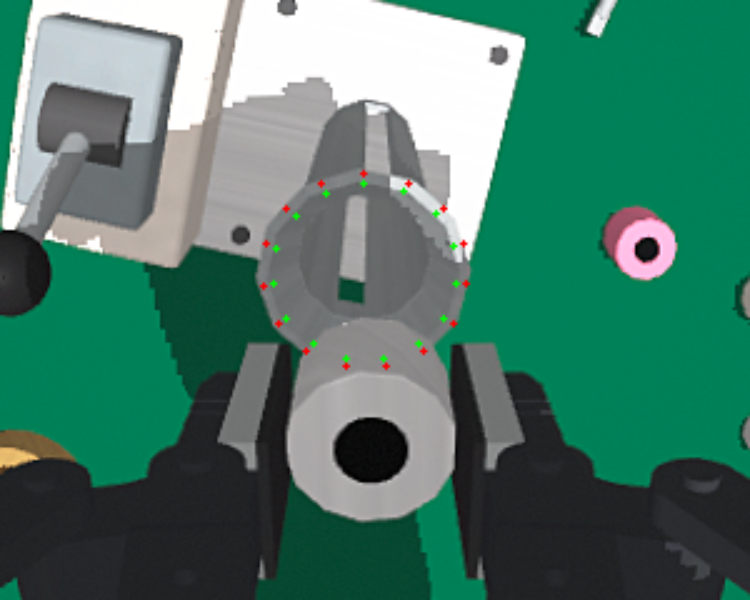

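```bash
python3 - <<'E'
from h import *
o=manip.get_obs();print(o['position'],o['grip_width'])
print(onz('wrist',318.8,328.8,o['position'][2]+.014))
print(go([.6045,-.0035,.191],90))
E
```

```text
[ 0.60497236 -0.00460458  0.25859643] 0.31013832832537686
[ 0.60233265 -0.00502535  0.27259643]
(array([ 0.04,  0.1 , -0.04]), array([-0.001 ,  0.0004,  0.0676]))
```

Call:
move_arm --pt "0 0 0 -0.001 -0.0015 0.025 0.02" --pt "0 0 0 -0.001 -0.0015 0.045 0.02" --pt "0 0 0 -0.001 -0.0015 0.06 0.02" --pt "0 0 0 -0.001 -0.0015 0.067 0.02" --pt "0 0 0 -0.001 -0.0015 0.067 0.02" --pt "0 0 0 -0.001 -0.0015 0.067 0.02"

```text
clock: 13.5
position: [0.6059, -0.0036, 0.1931]
ee_rot: [-0.707, 0.707, -0.001, 0.0]
ft_force: [-0.0, 0.6, 0.0]
grip_width: 0.311
```

Call:
move_arm --pt "0 0 0 0 0 0 0.06" --pt "0 0 0 0 0 0 0.06" --pt "0 0 0 0 0 0 0.06" --pt "0 0 0 0 0 0 0.06" --pt "0 0 0 0 0 -0.03 0.06" --pt "0 0 0 0 0 -0.06 0.06" --pt "0 0 0 0 0 -0.07 0.06"

```text
clock: 14.2
position: [0.6066, -0.0033, 0.2652]
ee_rot: [-0.707, 0.707, -0.001, 0.001]
ft_force: [0.3, 0.8, -0.4]
grip_width: 0.699
```

```bash
python3 - <<'E'
from spc import *
im,r=spacers()
for q in r: print(*q)
print(manip.get_obs()['position'],manip.get_obs()['ft_force'])
print(go([.6045,-.0035,.26],90),go([.4488,-.0864,.01],90))
cv2.imwrite('pics/w8.png',cv2.resize(cams.camera('wrist')[150:390,170:470],(500,400))[:,:,::-1])
E
```

```text
[424.4 224.8] 135 [ 0.6361 -0.2082  0.02  ]
[421.1 269.5] 127 [ 0.5335 -0.198   0.02  ]
[427.  301.9] 139 [ 0.4595 -0.2096  0.02  ]
[467.2 308.1] 135 [ 0.444  -0.3009  0.02  ]
[ 0.60674568 -0.00333243  0.26544443] [ 0.27924321 -0.38692389  1.19184883]
(array([-0.26, -0.01, -0.03]), array([0.0002, 0.0023, 0.0054])) (array([-0.26, -0.01, -0.03]), array([0.0831, 0.1591, 0.2547]))
```

View pics/w8.png

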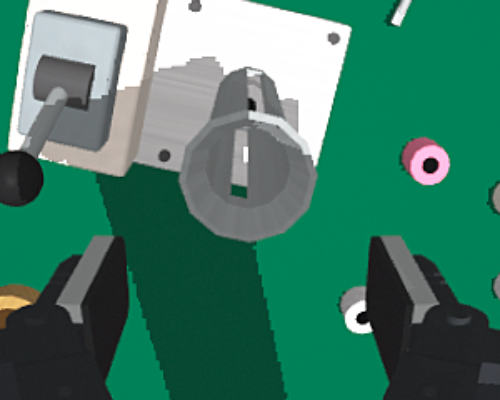

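The spacer has left the gripper and isn't on the bench. The tube rim shows at (247,175) in the crop, with nothing stuck in the funnel. Next is the spacer at (.449,-.086).

Call:
move_arm --pt "0 0 0 0.025 0.04 0 0.055" --pt "0 0 0 0.05 0.085 0 0.055" --pt "0 0 0 0.07 0.13 0.03 0.055" --pt "0 0 0 0.083 0.159 0.07 0.055" --pt "0 0 0 0.083 0.159 0.11 0.055" --pt "0 0 0 0.083 0.159 0.15 0.055" --pt "0 0 0 0.083 0.159 0.155 0.055" --pt "0 0 0 0.083 0.159 0.155 0.055" --pt "0 0 0 0.083 0.159 0.155 0.055"

```text
clock: 15.2
position: [0.4478, -0.0864, 0.1085]
ee_rot: [0.707, -0.707, 0.001, -0.001]
ft_force: [-0.5, 0.4, 0.5]
grip_width: 0.643
```

```bash
cat > near.py <<'E'
import sys
from spc import *
def hole(x,y,z=.024):
    o=manip.get_obs();p=cams.camera_params('wrist');im=cams.camera('wrist').copy()
    c=proj('wrist',[x,y,z],p);u,v=c.astype(int);w=34
    sub=im[max(v-w,0):v+w,max(u-w,0):u+w]
    m=cv2.inRange(sub,np.array([0,0,0]),np.array([45,45,45]))
    n,l,s,cc=cv2.connectedComponentsWithStats(m)
    for i in range(1,n):
        if 40<s[i][4]<400: 
            q=cc[i]+[max(u-w,0),max(v-w,0)];print('hole px',q.round(1),s[i][:5],onz('wrist',*q,z,p).round(4))
    print('pred px',c.round(1),'TCP',o['position'].round(4),'w',o['grip_width'].round(3))
if __name__=='__main__':
    x,y=map(float,sys.argv[1:3]); hole(x,y); print(go([x,y,.01],90))
E
python3 near.py .4488 -.0864
```

```text
hole px [319.4 252.2] [ 28  30  18  17 239] [ 0.4463 -0.0873  0.024 ]Traceback (most recent call last):
  File "near.py", line 14, in <module>
    x,y=map(float,sys.argv[1:3]); hole(x,y); print(go([x,y,.01],90))
                                  ~~~~^^^^^
  File "near.py", line 12, in hole
    print('pred px',c.round(1),'TCP',o['position'].round(4),'w',o['grip_width'].round(3))
                                                                ^^^^^^^^^^^^^^^^^^^^^
AttributeError: 'float' object has no attribute 'round'
```

```bash
sed -i "s/o\['grip_width'\].round(3)/o['grip_width']/" near.py; python3 near.py .4475 -.0867
```

```text
hole px [319.2 252.4] [ 27  28  18  17 236] [ 0.4464 -0.0873  0.024 ]
pred px [318.2 250.7] TCP [ 0.4479 -0.0865  0.1087] w 0.6445261761286901
(array([-0.15, -0.04, -0.01]), array([0.    , 0.0007, 0.0986]))
```

Call:
move_arm --pt "0 0 0 0 0.001 0.04 0.055" --pt "0 0 0 0 0.001 0.07 0.055" --pt "0 0 0 0 0.001 0.09 0.055" --pt "0 0 0 0 0.001 0.0985 0.055" --pt "0 0 0 0 0.001 0.0985 0.055" --pt "0 0 0 0 0.001 0.0985 0.02" --pt "0 0 0 0 0.001 0.0985 0.02" --pt "0 0 0 0 0.001 0.0985 0.02" --pt "0 0 0 0 0.001 0.0985 0.02" --pt "0 0 0 0 0.001 0.0985 0.02"

```text
clock: 16.3
position: [0.4467, -0.0868, 0.0099]
ee_rot: [-0.707, 0.707, -0.001, 0.0]
ft_force: [-1.2, 0.6, 6.3]
grip_width: 0.311
```

Call:
move_arm --pt "0 0 0 0 0 -0.03 0.02" --pt "0 0 0 0 0 -0.08 0.02" --pt "0 0 0 0 0 -0.13 0.02" --pt "0 0 0 0 0 -0.18 0.02" --pt "0 0 0 0 0 -0.23 0.02" --pt "0 0 0 -0.03 -0.05 -0.25 0.02" --pt "0 0 0 -0.06 -0.09 -0.25 0.02" --pt "0 0 0 -0.083 -0.13 -0.25 0.02" --pt "0 0 0 -0.083 -0.158 -0.25 0.02" --pt "0 0 0 -0.083 -0.158 -0.25 0.02"

```text
clock: 17.3
position: [0.606, -0.0023, 0.2576]
ee_rot: [0.708, -0.707, -0.001, -0.001]
ft_force: [-0.7, 0.0, -1.4]
grip_width: 0.315
```

Call:
move_arm --pt "0 0 0 0 0 0 0.02" --pt "0 0 0 0 0 0 0.02"

```text
clock: 17.5
position: [0.6031, -0.0039, 0.2591]
ee_rot: [-0.707, 0.707, -0.0, 0.0]
ft_force: [0.2, 0.4, 0.9]
grip_width: 0.309
```

```bash
cat > tube.py <<'E'
from near import *
o=manip.get_obs();P=o['position'];hole(P[0]-.002,P[1],P[2]+.014);print(go([.6055,-.0035,.192],90),o['ft_force'])
E
python3 tube.py
```

```text
hole px [283.8 323.4] [  0   0   4  65 128] [0.6027 0.0095 0.2731]
pred px [317.9 327.3] TCP [ 0.6031 -0.0039  0.2591] w 0.3090602811452276
(array([-0.05, -0.05, -0.06]), array([-0.0007, -0.0024,  0.0673])) [0.15640639 0.36336952 0.87758815]
```

Call:
move_arm --pt "0 0 0 0 -0.002 0.025 0.02" --pt "0 0 0 0 -0.002 0.045 0.02" --pt "0 0 0 0 -0.002 0.06 0.02" --pt "0 0 0 0 -0.002 0.067 0.02" --pt "0 0 0 0 -0.002 0.067 0.02" --pt "0 0 0 0 -0.002 0.067 0.02"

```text
clock: 18.15
position: [0.6059, -0.0037, 0.1924]
ee_rot: [-0.707, 0.707, -0.001, 0.0]
ft_force: [0.2, -0.1, -0.6]
grip_width: 0.309
```

Call:
move_arm --pt "0 0 0 0 0 0 0.06" --pt "0 0 0 0 0 0 0.06" --pt "0 0 0 0 0 0 0.06" --pt "0 0 0 0 0 0 0.06" --pt "0 0 0 0 0 -0.03 0.06" --pt "0 0 0 0 0 -0.06 0.06" --pt "0 0 0 0 0 -0.07 0.06"

```text
clock: 18.85
position: [0.6066, -0.0033, 0.2647]
ee_rot: [-0.707, 0.707, -0.001, 0.001]
ft_force: [0.2, 0.0, 0.3]
grip_width: 0.707
```

```bash
python3 - <<'E'
from spc import *
im,r=spacers()
for q in r: print(*q)
o=manip.get_obs();print(o['position'],o['ft_force'])
print(go([.4585,-.2098,.11],90))
E
```

```text
[424.4 224.8] 134 [ 0.6361 -0.2082  0.02  ]
[421.2 269.5] 127 [ 0.5335 -0.1983  0.02  ]
[427. 302.] 138 [ 0.4592 -0.2096  0.02  ]
[467.2 308.2] 136 [ 0.4438 -0.3009  0.02  ]
[ 0.60671865 -0.00328748  0.26491599] [ 0.14217275 -0.26051493  0.48205932]
(array([-0.26, -0.01, -0.02]), array([0.2065, 0.1488, 0.1543]))
```

Call:
move_arm --pt "0 0 0 0.04 0.029 0 0.055" --pt "0 0 0 0.08 0.058 0 0.055" --pt "0 0 0 0.12 0.087 0.02 0.055" --pt "0 0 0 0.16 0.116 0.05 0.055" --pt "0 0 0 0.19 0.137 0.08 0.055" --pt "0 0 0 0.206 0.148 0.12 0.055" --pt "0 0 0 0.206 0.148 0.153 0.055" --pt "0 0 0 0.206 0.148 0.153 0.055" --pt "0 0 0 0.206 0.148 0.153 0.055"

```text
clock: 19.8
position: [0.4577, -0.2089, 0.1087]
ee_rot: [0.707, -0.707, -0.001, -0.0]
ft_force: [-0.3, 0.0, 1.1]
grip_width: 0.644
```

```bash
python3 near.py .4585 -.2098
```

```text
hole px [319.9 250.7] [ 26  29  18  17 238] [ 0.457  -0.2099  0.024 ]
pred px [319.7 248.4] TCP [ 0.4577 -0.2089  0.1087] w 0.643637045425312
(array([-0.09, -0.01,  0.05]), array([0.0008, 0.0003, 0.0998]))
```

Call:
move_arm --pt "0 0 0 0.001 0 0.04 0.055" --pt "0 0 0 0.001 0 0.07 0.055" --pt "0 0 0 0.001 0 0.09 0.055" --pt "0 0 0 0.001 0 0.0985 0.055" --pt "0 0 0 0.001 0 0.0985 0.055" --pt "0 0 0 0.001 0 0.0985 0.02" --pt "0 0 0 0.001 0 0.0985 0.02" --pt "0 0 0 0.001 0 0.0985 0.02" --pt "0 0 0 0.001 0 0.0985 0.02" --pt "0 0 0 0.001 0 0.0985 0.02"

```text
clock: 20.85
position: [0.4587, -0.211, 0.0117]
ee_rot: [-0.707, 0.707, -0.001, 0.0]
ft_force: [-1.0, 0.1, 6.4]
grip_width: 0.311
```

Call:
move_arm --pt "0 0 0 0 0 -0.03 0.02" --pt "0 0 0 0 0 -0.08 0.02" --pt "0 0 0 0 0 -0.13 0.02" --pt "0 0 0 0 0 -0.18 0.02" --pt "0 0 0 0 0 -0.23 0.02" --pt "0 0 0 -0.04 -0.03 -0.25 0.02" --pt "0 0 0 -0.08 -0.06 -0.25 0.02" --pt "0 0 0 -0.12 -0.09 -0.25 0.02" --pt "0 0 0 -0.16 -0.115 -0.25 0.02" --pt "0 0 0 -0.2 -0.143 -0.25 0.02"

```text
clock: 21.85
position: [0.6015, -0.009, 0.2612]
ee_rot: [-0.707, 0.708, -0.001, 0.0]
ft_force: [0.0, -0.4, -0.2]
grip_width: 0.311
```

Call:
move_arm --pt "0 0 0 0 0 0 0.02" --pt "0 0 0 0 0 0 0.02"

```text
clock: 22.05
position: [0.6008, -0.0091, 0.2604]
ee_rot: [0.708, -0.706, -0.0, -0.0]
ft_force: [0.9, -1.1, -0.9]
grip_width: 0.311
```

```bash
sed -i 's/<400/<1500/' near.py; python3 tube.py
```

```text
hole px [283.9 322.6] [  0   0   4  65 147] [0.6008 0.0042 0.2744]
hole px [318.  324.7] [ 21  19  29  26 579] [ 0.6    -0.0092  0.2744]
pred px [317.8 327.4] TCP [ 0.6008 -0.0091  0.2604] w 0.3107683953405656
(array([-0.02, -0.03, -0.02]), array([-0.0075, -0.0049,  0.0684])) [ 0.85350304 -1.0623321  -0.88718827]
```

Call:
move_arm --pt "0 0 0 -0.006 -0.0045 0.0 0.02" --pt "0 0 0 -0.006 -0.0045 0.03 0.02" --pt "0 0 0 -0.006 -0.0045 0.05 0.02" --pt "0 0 0 -0.006 -0.0045 0.06 0.02" --pt "0 0 0 -0.006 -0.0045 0.068 0.02" --pt "0 0 0 -0.006 -0.0045 0.068 0.02" --pt "0 0 0 -0.006 -0.0045 0.068 0.02"

```text
clock: 22.8
position: [0.6055, -0.0048, 0.1929]
ee_rot: [-0.707, 0.707, -0.0, 0.0]
ft_force: [0.3, 0.2, 0.1]
grip_width: 0.311
```

Call:
move_arm --pt "0 0 0 0 0 0 0.06" --pt "0 0 0 0 0 0 0.06" --pt "0 0 0 0 0 0 0.06" --pt "0 0 0 0 0 0 0.06" --pt "0 0 0 0 0 -0.03 0.06" --pt "0 0 0 0 0 -0.06 0.06" --pt "0 0 0 0 0 -0.07 0.06"

```text
clock: 23.5
position: [0.6061, -0.0042, 0.2652]
ee_rot: [-0.707, 0.707, -0.001, 0.001]
ft_force: [0.2, 0.4, 0.2]
grip_width: 0.703
```

```bash
python3 - <<'E'
from spc import *
im,r=spacers()
for q in r: print(*q)
o=manip.get_obs();print(o['position'],o['ft_force'])
print(go([.443,-.301,.11],90))
E
```

```text
[424.4 224.9] 133 [ 0.6359 -0.2082  0.02  ]
[421.2 269.5] 126 [ 0.5335 -0.1983  0.02  ]
[467.2 308.2] 136 [ 0.4438 -0.3009  0.02  ]
[ 0.60621497 -0.00429739  0.26539855] [-1.28829869 -0.66091753  0.53289755]
(array([-0.26, -0.01, -0.03]), array([0.2967, 0.1638, 0.1547]))
```

Call:
move_arm --pt "0 0 0 0.04 0.022 0 0.055" --pt "0 0 0 0.08 0.044 0 0.055" --pt "0 0 0 0.12 0.066 0 0.055" --pt "0 0 0 0.16 0.088 0.02 0.055" --pt "0 0 0 0.2 0.11 0.05 0.055" --pt "0 0 0 0.24 0.132 0.08 0.055" --pt "0 0 0 0.28 0.154 0.12 0.055" --pt "0 0 0 0.297 0.164 0.153 0.055" --pt "0 0 0 0.297 0.164 0.153 0.055" --pt "0 0 0 0.297 0.164 0.153 0.055"

```text
clock: 24.55
position: [0.4392, -0.3016, 0.1069]
ee_rot: [-0.706, 0.708, 0.002, -0.0]
ft_force: [0.8, 0.5, 1.4]
grip_width: 0.645
```

```bash
python3 near.py .443 -.301
```

```text
hole px [318.3 246.7] [ 27  29  18  17 237] [ 0.4415 -0.3015  0.024 ]
pred px [317.4 244.5] TCP [ 0.4392 -0.3016  0.1069] w 0.6445630718128534
(array([ 0.02,  0.06, -0.03]), array([ 0.0002, -0.002 ,  0.0986]))
```

Call:
move_arm --pt "0 0 0 0 -0.002 0.04 0.055" --pt "0 0 0 0 -0.002 0.07 0.055" --pt "0 0 0 0 -0.002 0.09 0.055" --pt "0 0 0 0 -0.002 0.098 0.055" --pt "0 0 0 0 -0.002 0.098 0.055" --pt "0 0 0 0 -0.002 0.098 0.02" --pt "0 0 0 0 -0.002 0.098 0.02" --pt "0 0 0 0 -0.002 0.098 0.02" --pt "0 0 0 0 -0.002 0.098 0.02" --pt "0 0 0 0 -0.002 0.098 0.02"

```text
clock: 25.6
position: [0.4441, -0.302, 0.0127]
ee_rot: [-0.707, 0.707, -0.001, 0.0]
ft_force: [-0.9, 2.0, 6.5]
grip_width: 0.308
```

Call:
move_arm --pt "0 0 0 0 0 -0.03 0.02" --pt "0 0 0 0 0 -0.08 0.02" --pt "0 0 0 0 0 -0.13 0.02" --pt "0 0 0 -0.01 -0.005 -0.17 0.02" --pt "0 0 0 -0.03 -0.016 -0.21 0.02" --pt "0 0 0 -0.06 -0.033 -0.24 0.02" --pt "0 0 0 -0.1 -0.055 -0.25 0.02" --pt "0 0 0 -0.14 -0.077 -0.25 0.02" --pt "0 0 0 -0.14 -0.077 -0.25 0.02"

```text
clock: 26.5
position: [0.5227, -0.1543, 0.2629]
ee_rot: [0.71, -0.704, 0.001, -0.002]
ft_force: [1.0, -0.2, -0.1]
grip_width: 0.309
```

Call:
move_arm --pt "0 0 0 -0.04 -0.022 0 0.02" --pt "0 0 0 -0.08 -0.044 0 0.02" --pt "0 0 0 -0.12 -0.066 0 0.02" --pt "0 0 0 -0.145 -0.08 0 0.02" --pt "0 0 0 -0.157 -0.086 0 0.02" --pt "0 0 0 -0.157 -0.086 0 0.02" --pt "0 0 0 -0.157 -0.086 0 0.02"

```text
clock: 27.2
position: [0.6058, -0.0062, 0.2611]
ee_rot: [-0.706, 0.708, -0.0, -0.0]
ft_force: [-0.5, 0.1, -0.7]
grip_width: 0.311
```

```bash
python3 tube.py
```

```text
hole px [284.7 301.9] [ 0  0  3 23 51] [0.6149 0.0065 0.2751]
hole px [318.  325.1] [ 20  20  29  25 571] [ 0.6048 -0.0062  0.2751]
hole px [284.5 338.8] [ 0 33  3 27 45] [0.5985 0.0072 0.2751]
pred px [318.  327.3] TCP [ 0.6058 -0.0062  0.2611] w 0.3109409952885927
(array([-0.  , -0.07, -0.16]), array([-0.0034,  0.0003,  0.0691])) [-0.4892447   0.13927172 -0.68736263]
```

Call:
move_arm --pt "0 0 0 -0.0025 0 0.02 0.02" --pt "0 0 0 -0.0025 0 0.04 0.02" --pt "0 0 0 -0.0025 0 0.055 0.02" --pt "0 0 0 -0.0025 0 0.064 0.02" --pt "0 0 0 -0.0025 0 0.068 0.02" --pt "0 0 0 -0.0025 0 0.068 0.02" --pt "0 0 0 -0.0025 0 0.068 0.02"

```text
clock: 27.95
position: [0.6065, -0.0022, 0.1937]
ee_rot: [-0.707, 0.707, -0.0, 0.0]
ft_force: [0.1, -0.3, -0.0]
grip_width: 0.305
```

Call:
move_arm --pt "0 0 0 0 0 0 0.06" --pt "0 0 0 0 0 0 0.06" --pt "0 0 0 0 0 0 0.06" --pt "0 0 0 0 0 0 0.06" --pt "0 0 0 0 0 -0.03 0.06" --pt "0 0 0 0 0 -0.06 0.06" --pt "0 0 0 0 0 -0.07 0.06"

```text
clock: 28.65
position: [0.6071, -0.0018, 0.2662]
ee_rot: [-0.707, 0.707, -0.001, 0.001]
ft_force: [0.7, -0.6, -0.4]
grip_width: 0.706
```

```bash
python3 - <<'E'
from spc import *
im,r=spacers()
for q in r: print(*q)
o=manip.get_obs();print(o['position'],o['ft_force'])
print(go([.635,-.2082,.11],90))
E
```

```text
[424.4 224.9] 133 [ 0.6359 -0.2082  0.02  ]
[421.1 269.5] 127 [ 0.5335 -0.198   0.02  ]
[ 0.60720589 -0.00175814  0.26638842] [-0.12376613 -0.03667196 -0.00538792]
(array([-0.26, -0.01, -0.02]), array([ 0.2064, -0.0272,  0.1565]))
```

Call:
move_arm --pt "0 0 0 0.045 -0.006 0 0.055" --pt "0 0 0 0.09 -0.012 0 0.055" --pt "0 0 0 0.13 -0.018 0.02 0.055" --pt "0 0 0 0.165 -0.023 0.05 0.055" --pt "0 0 0 0.19 -0.027 0.085 0.055" --pt "0 0 0 0.206 -0.027 0.12 0.055" --pt "0 0 0 0.206 -0.027 0.155 0.055" --pt "0 0 0 0.206 -0.027 0.155 0.055" --pt "0 0 0 0.206 -0.027 0.155 0.055"

```text
clock: 29.6
position: [0.6328, -0.2074, 0.108]
ee_rot: [0.707, -0.707, -0.001, 0.0]
ft_force: [0.6, -0.7, 1.6]
grip_width: 0.647
```

```bash
python3 near.py .635 -.2082
```

```text
hole px [319.9 248.9] [ 27  29  17  17 238] [ 0.6335 -0.2085  0.024 ]
pred px [319.4 246.7] TCP [ 0.6328 -0.2074  0.108 ] w 0.6471706954989851
(array([-0.09,  0.  ,  0.03]), array([ 0.0008, -0.0011,  0.0995]))
```

Call:
move_arm --pt "0 0 0 0.001 -0.0015 0.04 0.055" --pt "0 0 0 0.001 -0.0015 0.07 0.055" --pt "0 0 0 0.001 -0.0015 0.09 0.055" --pt "0 0 0 0.001 -0.0015 0.098 0.055" --pt "0 0 0 0.001 -0.0015 0.098 0.055" --pt "0 0 0 0.001 -0.0015 0.098 0.02" --pt "0 0 0 0.001 -0.0015 0.098 0.02" --pt "0 0 0 0.001 -0.0015 0.098 0.02" --pt "0 0 0 0.001 -0.0015 0.098 0.02" --pt "0 0 0 0.001 -0.0015 0.098 0.02"

```text
clock: 30.65
position: [0.6357, -0.2094, 0.0121]
ee_rot: [-0.707, 0.707, -0.001, 0.001]
ft_force: [-1.5, 1.0, 6.2]
grip_width: 0.308
```

Call:
move_arm --pt "0 0 0 0 0 -0.03 0.02" --pt "0 0 0 0 0 -0.08 0.02" --pt "0 0 0 0 0 -0.13 0.02" --pt "0 0 0 0 0 -0.18 0.02" --pt "0 0 0 0 0 -0.23 0.02" --pt "0 0 0 -0.04 0.005 -0.25 0.02" --pt "0 0 0 -0.08 0.01 -0.25 0.02" --pt "0 0 0 -0.12 0.015 -0.25 0.02" --pt "0 0 0 -0.16 0.02 -0.25 0.02" --pt "0 0 0 -0.16 0.02 -0.25 0.02"

```text
clock: 31.65
position: [0.614, -0.0414, 0.262]
ee_rot: [0.71, -0.704, 0.0, -0.002]
ft_force: [-0.1, 0.6, -0.6]
grip_width: 0.312
```

Call:
move_arm --pt "0 0 0 -0.02 0.004 0 0.02" --pt "0 0 0 -0.038 0.0085 0 0.02" --pt "0 0 0 -0.0445 0.0085 0 0.02" --pt "0 0 0 -0.0445 0.0085 0 0.02" --pt "0 0 0 -0.0445 0.0085 0 0.02"

```text
clock: 32.15
position: [0.6063, -0.0055, 0.26]
ee_rot: [-0.707, 0.708, -0.0, -0.0]
ft_force: [-0.3, -0.0, 0.1]
grip_width: 0.306
```

```bash
python3 tube.py
```

```text
hole px [284.  321.4] [  0   0   4  66 166] [0.6069 0.0077 0.274 ]
hole px [318. 325.] [ 21  20  29  25 578] [ 0.6053 -0.0056  0.274 ]
pred px [317.9 327.4] TCP [ 0.6063 -0.0055  0.26  ] w 0.30633100580820083
(array([ 0.  , -0.03, -0.1 ]), array([-0.0024,  0.0008,  0.0679])) [-0.28647061 -0.02565447  0.06625947]
```

Call:
move_arm --pt "0 0 0 -0.002 0 0.02 0.02" --pt "0 0 0 -0.002 0 0.04 0.02" --pt "0 0 0 -0.002 0 0.055 0.02" --pt "0 0 0 -0.002 0 0.064 0.02" --pt "0 0 0 -0.002 0 0.067 0.02" --pt "0 0 0 -0.002 0 0.067 0.02" --pt "0 0 0 -0.002 0 0.067 0.02"

```text
clock: 32.9
position: [0.6065, -0.0027, 0.1937]
ee_rot: [-0.707, 0.707, -0.0, 0.0]
ft_force: [-0.1, 0.1, -0.2]
grip_width: 0.306
```

Call:
move_arm --pt "0 0 0 0 0 0 0.06" --pt "0 0 0 0 0 0 0.06" --pt "0 0 0 0 0 0 0.06" --pt "0 0 0 0 0 0 0.06" --pt "0 0 0 0 0 -0.03 0.06" --pt "0 0 0 0 0 -0.06 0.06" --pt "0 0 0 0 0 -0.07 0.06"

```text
clock: 33.6
position: [0.6071, -0.0023, 0.2662]
ee_rot: [-0.707, 0.707, -0.001, 0.001]
ft_force: [0.5, -0.5, -0.5]
grip_width: 0.706
```

```bash
python3 - <<'E'
from spc import *
im,r=spacers()
for q in r: print(*q)
# follower dark blob
for c,s in blobs(im,(0,0,0),(179,255,75),60,300):
    if 400<c[0]<500 and 180<c[1]<330: print('dark',c,s,onz('top',*c,.03).round(4))
o=manip.get_obs();print(o['position'],o['ft_force'])
w=cams.camera('wrist')[150:390,170:470];s=cams.camera('scene')[190:330,290:430]
cv2.imwrite('pics/w9.png',np.hstack([cv2.resize(w,(450,360)),cv2.resize(s,(340,360),interpolation=cv2.INTER_CUBIC)])[:,:,::-1])
print(go([.637,-.291,.15],90))
E
```

```text
[421.1 269.5] 129 [ 0.5335 -0.198   0.02  ]
dark [459.6 223.8] [455 218  11  12  80] [ 0.6363 -0.287   0.03  ]
[ 0.60721026 -0.00228043  0.26640431] [ 0.19546403 -0.26218253  0.53266454]
(array([-0.03, -0.02, -0.03]), array([ 0.2883, -0.0309,  0.1129]))
```

View pics/w9.png

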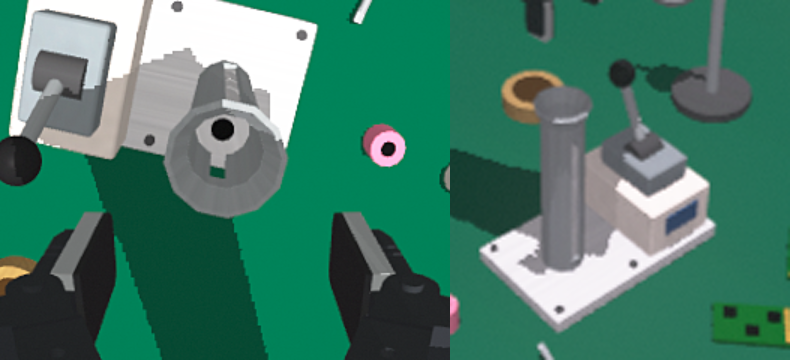

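The wrist view shows a flat spacer in the tube, with its hole at crop (222,129), and no loose spacers remain on the bench. I'll check the stack height numerically and move over the follower.

Call:
move_arm --pt "0 0 0 0.045 -0.005 0 0.05" --pt "0 0 0 0.09 -0.01 0 0.05" --pt "0 0 0 0.135 -0.015 0 0.05" --pt "0 0 0 0.18 -0.02 0.02 0.05" --pt "0 0 0 0.22 -0.025 0.05 0.05" --pt "0 0 0 0.26 -0.03 0.08 0.05" --pt "0 0 0 0.287 -0.031 0.112 0.05" --pt "0 0 0 0.287 -0.031 0.112 0.05" --pt "0 0 0 0.287 -0.031 0.112 0.05"

```text
clock: 34.65
position: [0.6358, -0.2895, 0.1485]
ee_rot: [-0.707, 0.708, 0.002, -0.0]
ft_force: [1.4, 0.7, 0.3]
grip_width: 0.585
```

```bash
python3 - <<'E'
from spc import *
# old wrist pose unavailable: skip depth; follower view
p=cams.camera_params('wrist');im=cams.camera('wrist').copy();o=manip.get_obs()
print(o['position'],o['grip_width'],proj('wrist',[.637,-.291,.052],p),proj('wrist',[.637,-.291,0],p))
cv2.imwrite('pics/w10.png',cv2.resize(im[130:370,170:470],(600,480))[:,:,::-1])
from scipy.spatial.transform import Rotation as R
# reconstruct the earlier camera pose by shifting by the TCP change (orientation equal)
p2=dict(p);p2['xyz']=np.array(p['xyz'])-o['position']+[.6070,-.0024,.2663]
oo,d=ray('wrist',318,236,p2)
for z in (.087,.111,.135): print(z,(oo+d*(z-oo[2])/d[2]).round(4))
E
```

```text
[ 0.63691231 -0.2883575   0.15029143] 0.5871058538485753 [320.59863474 242.45641712] [320.35691175 224.71347039]
0.087 [ 0.5899 -0.003   0.087 ]
0.111 [ 0.5963 -0.0031  0.111 ]
0.135 [ 0.6028 -0.0032  0.135 ]
```

View pics/w10.png

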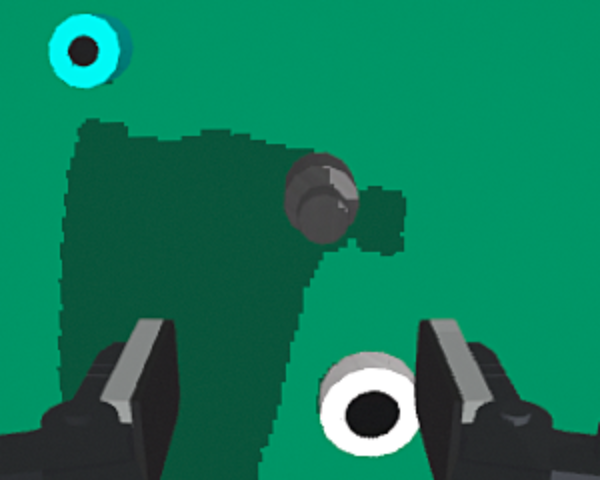

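```bash
python3 - <<'E'
from h import *
for k in range(3): print(manip.get_obs()['position'])
print(onz('wrist',331.5,238,.052),onz('wrist',330.5,229,.028))
E
```

```text
[ 0.63691231 -0.2883575   0.15029143]
[ 0.63691231 -0.2883575   0.15029143]
[ 0.63691231 -0.2883575   0.15029143]
[ 0.64097051 -0.2972467   0.052     ] [ 0.64134416 -0.29729307  0.028     ]
```

Seen close up, the follower is at (.641,-.297): its knob is at (331,238) in the wrist view. The stack top ray-checks at about .135–.14, which means five spacers. Now I grip the knob.

Call:
move_arm --pt "0 0 0 0.009 -0.0045 0.03 0.05" --pt "0 0 0 0.009 -0.0045 0.06 0.05" --pt "0 0 0 0.009 -0.0045 0.09 0.05" --pt "0 0 0 0.009 -0.0045 0.105 0.05" --pt "0 0 0 0.009 -0.0045 0.112 0.05" --pt "0 0 0 0.009 -0.0045 0.112 0.05" --pt "0 0 0 0.009 -0.0045 0.112 0.01" --pt "0 0 0 0.009 -0.0045 0.112 0.01" --pt "0 0 0 0.009 -0.0045 0.112 0.01" --pt "0 0 0 0.009 -0.0045 0.112 0.01" --grip_force 50

```text
clock: 35.7
position: [0.6424, -0.2989, 0.0407]
ee_rot: [-0.707, 0.707, -0.001, 0.001]
ft_force: [-0.3, -0.0, 7.0]
grip_width: 0.175
```

Call:
move_arm --pt "0 0 0 0 0 0 0.01" --pt "0 0 0 0 0 0 0.01" --pt "0 0 0 0 0 -0.03 0.01" --pt "0 0 0 0 0 -0.07 0.01" --pt "0 0 0 0 0 -0.11 0.01" --pt "0 0 0 0 0 -0.15 0.01" --pt "0 0 0 0 0 -0.19 0.01" --pt "0 0 0 0 0 -0.23 0.01" --pt "0 0 0 0 0 -0.24 0.01"

```text
clock: 36.6
position: [0.6427, -0.2988, 0.2848]
ee_rot: [-0.707, 0.707, -0.003, 0.001]
ft_force: [-0.1, -0.2, -0.8]
grip_width: 0.177
```

```bash
python3 - <<'E'
from h import *
o=manip.get_obs();print(o['position'],o['grip_width'],o['ft_force'],go([.6055,-.0035,.28],90))
E
```

```text
[ 0.64270016 -0.29879154  0.28478154] 0.17650178136315756 [-0.07577675 -0.15082299 -0.83921055] (array([-0.38, -0.15, -0.04]), array([-0.2953,  0.0375,  0.0038]))
```

Call:
move_arm --pt "0 0 0 -0.04 0.005 0 0.01" --pt "0 0 0 -0.08 0.01 0 0.01" --pt "0 0 0 -0.12 0.015 0 0.01" --pt "0 0 0 -0.16 0.02 0 0.01" --pt "0 0 0 -0.2 0.025 0 0.01" --pt "0 0 0 -0.24 0.03 0 0.01" --pt "0 0 0 -0.27 0.034 0 0.01" --pt "0 0 0 -0.285 0.036 0 0.01" --pt "0 0 0 -0.295 0.0375 0 0.01" --pt "0 0 0 -0.295 0.0375 0 0.01"

```text
clock: 37.6
position: [0.604, -0.0034, 0.2787]
ee_rot: [0.707, -0.707, -0.0, 0.0]
ft_force: [0.3, -0.4, -1.8]
grip_width: 0.179
```

Call:
move_arm --pt "0 0 0 0 0 0 0.01" --pt "0 0 0 0 0 0 0.01"

```text
clock: 37.8
position: [0.6043, -0.0056, 0.2786]
ee_rot: [-0.706, 0.708, -0.0, -0.0]
ft_force: [-0.1, -0.9, -1.5]
grip_width: 0.181
```

```bash
python3 - <<'E'
from h import *
p=cams.camera_params('wrist');im=cams.camera('wrist').copy()
o=manip.get_obs();print(o['position'],o['grip_width'],go([.6055,-.0035,.25],90),onz('wrist',320,340,.29))
cv2.imwrite('pics/w11.png',cv2.resize(im[150:390,170:470],(600,480))[:,:,::-1])
E
```

```text
[ 0.60430275 -0.00536136  0.27866337] 0.18163803768385875 (array([ 0.02, -0.02, -0.16]), array([-0.0019, -0.0012,  0.0287])) [ 0.59487159 -0.00616965  0.29      ]
```

View pics/w11.png

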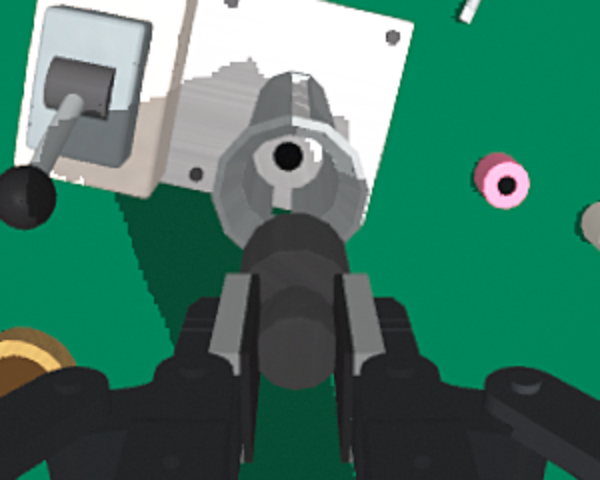

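The follower is upright, held by its knob at crop (297,340). Lowering it into the mouth.

Call:
move_arm --pt "0 0 0 -0.0015 -0.0022 0.01 0.01" --pt "0 0 0 -0.0015 -0.0022 0.025 0.01" --pt "0 0 0 -0.0015 -0.0022 0.04 0.01" --pt "0 0 0 -0.0015 -0.0022 0.05 0.01" --pt "0 0 0 -0.0015 -0.0022 0.058 0.01" --pt "0 0 0 -0.0015 -0.0022 0.064 0.01" --pt "0 0 0 -0.0015 -0.0022 0.07 0.01"

```text
clock: 38.55
position: [0.6064, -0.0021, 0.2086]
ee_rot: [-0.707, 0.707, -0.0, 0.0]
ft_force: [0.6, 0.2, -1.3]
grip_width: 0.176
```

Call:
move_arm --pt "0 0 0 0 0 0.004 0.01" --pt "0 0 0 0 0 0.008 0.01" --pt "0 0 0 0 0 0.012 0.01" --pt "0 0 0 0 0 0.014 0.01" --pt "0 0 0 0 0 0.014 0.01"

```text
clock: 39.05
position: [0.6062, -0.0022, 0.1947]
ee_rot: [-0.707, 0.707, 0.0, -0.0]
ft_force: [-1.0, -0.5, -0.9]
grip_width: 0.178
```

Call:
move_arm --pt "0 0 0 0 0 0 0.05" --pt "0 0 0 0 0 0 0.05" --pt "0 0 0 0 0 0 0.05" --pt "0 0 0 0 0 0 0.05" --pt "0 0 0 0 0 -0.03 0.05" --pt "0 0 0 0 0 -0.06 0.05" --pt "0 0 0 0 0 -0.075 0.05" --pt "0 0 0 0 0 -0.075 0.05"

```text
clock: 39.85
position: [0.6072, -0.0018, 0.2721]
ee_rot: [-0.707, 0.707, -0.001, 0.001]
ft_force: [-0.4, -0.8, 0.3]
grip_width: 0.583
```

```bash
python3 - <<'E'
from h import *
o=manip.get_obs();print(o['position'],o['ft_force'])
im=cams.camera('wrist').copy();sc=cams.camera('scene')
print([proj('wrist',[.6045,-.0035,z]).round(1) for z in (.172,.187)])
cv2.imwrite('pics/w12.png',np.hstack([cv2.resize(im[150:390,170:470],(450,360)),cv2.resize(sc[130:310,300:460],(320,360),interpolation=cv2.INTER_CUBIC)])[:,:,::-1])
# lever ball in feeder frame
h=np.radians(-12.4);ex=np.array([np.cos(h),np.sin(h)]);ey=np.array([-ex[1],ex[0]])
t=np.array([.605,-.004]);b=np.array([.5944,.1006])-t;print('ball feeder xy',b@ex,b@ey)
for fx in (-.085,.06): print(fx,t+fx*ex+.1*ey)
E
```

```text
[ 0.60722282 -0.00183481  0.27209321] [-0.39491302 -0.84652872  0.2875652 ]
[array([319.9, 246.6]), array([320. , 253.3])]
ball feeder xy -0.03281404137201693 0.0998837258457831
-0.085 [0.54345639 0.11191973]
0.06 [0.68507387 0.08078311]
```

View pics/w12.png

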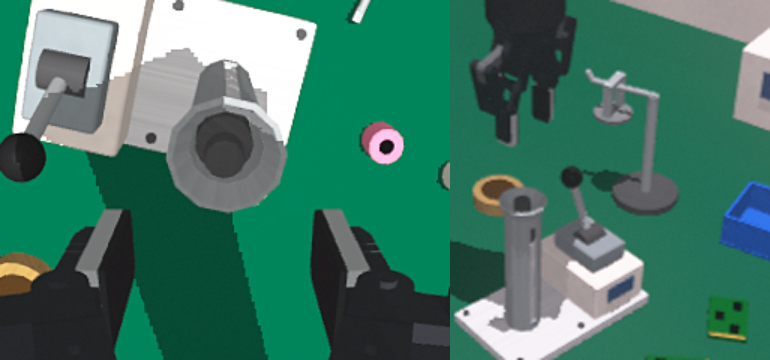

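The follower sits knob-up in the tube, with the knob at crop (222,145), and the cap still hangs on the hook. That was the 16th and last picture, so from here I check by numbers. Now the lever: close the fingers, turn square to the feeder and go behind the ball.

Call:
move_arm --pt "0 0 6 -0.04 0.022 0 0.0" --pt "0 0 12.4 -0.075 0.044 0 0.0" --pt "0 0 12.4 -0.1 0.06 0 0.0" --pt "0 0 12.4 -0.1137 0.0637 0 0.0" --pt "0 0 12.4 -0.1137 0.0637 0.04 0.0" --pt "0 0 12.4 -0.1137 0.0637 0.08 0.0" --pt "0 0 12.4 -0.1137 0.0637 0.11 0.0" --pt "0 0 12.4 -0.1137 0.0637 0.127 0.0" --pt "0 0 12.4 -0.1137 0.0637 0.127 0.0" --pt "0 0 12.4 -0.1137 0.0637 0.127 0.0"

```text
clock: 40.95
position: [0.5428, 0.1112, 0.1427]
ee_rot: [-0.626, 0.78, 0.0, -0.0]
ft_force: [0.8, 0.1, 0.1]
grip_width: 0.002
```

```bash
cat > lev.py <<'E'
from h import *
h=np.radians(-12.4);ex=np.array([np.cos(h),np.sin(h)]);ey=np.array([-ex[1],ex[0]]);t=np.array([.605,-.004])
def st():
    o=manip.get_obs();b=o['position'][:2]-t;print('tcp feeder',(b@ex).round(4),(b@ey).round(4),o['position'][2].round(4),'F',o['ft_force'].round(1),o['grip_width'])
def ball():
    r=[]
    for n in ('top','scene'):
        im=cams.camera(n).copy()
        best=None
        for c,s in blobs(im,(0,0,0),(179,255,55),15,2000):
            if n=='top' and not(255<c[0]<320 and 200<c[1]<270): continue
            if n=='scene' and not(335<c[0]<420 and 190<c[1]<260): continue
            print(n,c,s)
            r.append(ray(n,*c))
    return r
if __name__=='__main__': st()
E
python3 lev.py
```

```text
tcp feeder -0.0855 0.0992 0.1427 F [0.8 0.1 0.1] 0.001877254083490477
```

Call:
move_arm --pt "0 0 0 0 -0.015 0 0" --pt "0 0 0 0 -0.025 0 0" --pt "0 0 0 0 -0.034 0 0" --pt "0 0 0 0 -0.043 0 0" --pt "0 0 0 0 -0.052 0 0" --pt "0 0 0 0 -0.061 0 0" --pt "0 0 0 0 -0.07 0 0" --pt "0 0 0 0 -0.078 0 0" --pt "0 0 0 0 -0.084 0 0" --pt "0 0 0 0 -0.084 0 0"

```text
clock: 41.95
position: [0.6254, 0.0931, 0.1427]
ee_rot: [-0.626, 0.78, 0.0, 0.0]
ft_force: [-0.2, 0.2, -0.5]
grip_width: -0.001
```

Call:
move_arm --pt "0 0 0 0 -0.004 0 0" --pt "0 0 0 0 -0.008 0 0" --pt "0 0 0 0 -0.011 0 0" --pt "0 0 0 0 -0.013 0 0" --pt "0 0 0 0 -0.013 0 0"

```text
clock: 42.45
position: [0.6376, 0.0906, 0.1429]
ee_rot: [-0.626, 0.78, -0.0, 0.0]
ft_force: [0.2, -0.1, 0.2]
grip_width: -0.0
```

```bash
python3 lev.py
```

```text
tcp feeder 0.0116 0.0994 0.1429 F [ 0.2 -0.1  0.2] -9.925980316298395e-05
```

Call:
move_arm --pt "0 0 0 0 -0.001 0 0" --pt "0 0 0 0 -0.002 0 0" --pt "0 0 0 0 -0.003 0 0" --pt "0 0 0 0 -0.003 0 0"

```text
clock: 42.85
position: [0.6386, 0.0906, 0.1427]
ee_rot: [-0.627, 0.779, 0.001, -0.002]
ft_force: [-9.4, 1.0, 4.3]
grip_width: -0.001
```

```bash
python3 - <<'E'
from lev import *
st(); r=ball()
E
```

```text
tcp feeder 0.0125 0.0996 0.1427 F [-9.4  1.   4.3] -0.0007506920921908971
scene [376.5 193.2] [ 356  163   44   69 1597]
scene [381.5 232.4] [376 227  12  11  93]
```

Call:
move_arm --pt "0 0 0 0 -0.001 0 0" --pt "0 0 0 0 -0.002 0 0" --pt "0 0 0 0 -0.002 0 0"

```text
clock: 43.25
position: [0.6389, 0.0906, 0.1427]
ee_rot: [-0.627, 0.779, 0.002, -0.003]
ft_force: [-19.3, 0.6, 9.2]
grip_width: 0.001
```

Call:
move_arm --pt "0 0 0 0 0.01 0 0" --pt "0 0 0 0 0.03 0 0" --pt "0 0 0 0 0.05 -0.03 0" --pt "0 0 0 0 0.08 -0.08 0" --pt "0 0 0 0 0.11 -0.13 0" --pt "0 0 0 0 0.12 -0.16 0" --pt "0 0 0 0 0.12 -0.16 0"

```text
clock: 43.95
position: [0.5254, 0.1179, 0.3097]
ee_rot: [-0.627, 0.779, -0.003, 0.004]
ft_force: [0.5, 0.7, 0.3]
grip_width: -0.0
```

```bash
python3 - <<'E'
from lev import *
st(); r=ball()
im=cams.camera('top').copy()
for a in (.8,.9,1.0):
    L=a-.5;q=t+.075*np.sin(L)*ex+.1*ey;X=[*q,.087+.075*np.cos(L)]
    print(a,'expected px top',proj('top',X).round(1),'scene',proj('scene',X).round(1))
print(len(r),[cross(r[0],x) for x in r[1:]] if r else '')
# cap: grey colour near hook in scene, compare with the pre-picture
a=cv2.imread('pics/s5.png');b=cv2.resize(cams.camera('scene')[130:290,330:450],(450,600),interpolation=cv2.INTER_CUBIC)[:,:,::-1]
print('cap region diff',np.abs(a[120:240,130:300].astype(int)-b[120:240,130:300]).mean())
E
```

```text
tcp feeder -0.1039 0.1019 0.3097 F [0.5 0.7 0.3] -0.00022993030269773845
top [292.7 208. ] [289 203   9  11  78]
scene [381.6 232.5] [377 227  11  11  88]
0.8 expected px top [291.3 215.3] scene [377.9 227.5]
0.9 expected px top [292.1 212.1] scene [380.1 229.9]
1.0 expected px top [292.9 209.1] scene [382.1 232.5]
2 [(array([0.66254629, 0.08524065, 0.1537701 ]), np.float64(0.00316174092471146))]
cap region diff 8.189117647058824
```

The lever ball matches run (1.0) in both cameras, and the push met a hard stop. One last numeric check of the bench and the cap, then I hand in.

```bash
python3 - <<'E'
from spc import *
im,r=spacers(); print(r)
old=cv2.imread('pics/top0.png')[:,:,::-1]
d=np.abs(old.astype(int)-im).max(2)
for nm,u,v in (('bushing',474,263),('bottle',421,270),('tape',258,320),('pink',389,257),('turq',425,198),('driver',403,160),('pcb1',266,164),('pcb2',314,163)):
    print(nm,d[v-12:v+12,u-12:u+12].mean().round(1))
s5=cv2.resize(cv2.imread('pics/s5.png'),(120,160),interpolation=cv2.INTER_AREA)
now=cams.camera('scene')[:,:,::-1].copy()
m=cv2.matchTemplate(now[120:300,320:460],s5[32:64,35:80],cv2.TM_CCOEFF_NORMED);print(m.max(),cv2.minMaxLoc(m)[3],'expect',(45,42))
print(manip.get_obs()['clock'],manip.hand_in())
E
```

```text
[(array([421.2, 269.5]), np.int32(127), array([ 0.5335, -0.1983,  0.02  ]))]
bushing 2.8
bottle 3.7
tape 105.3
pink 3.2
turq 4.0
driver 3.7
pcb1 3.9
pcb2 3.5
0.81669354 (45, 42) expect (45, 42)
the job is handed in; nothing more can be done
44.25 None
```

The feeder is refilled and the job is handed in at 44 s. `hand_in` gives no verdict.

1. **Dust cap:** I lifted it off the tube and hung it by its bail on the hook. It was still at the same spot on the hook in the last scene image (template match 0.82, no shift).
2. **Spacers:** All five went into the tube, and none is left on the bench. The ray check put the top of the stack at about 0.135–0.14 m, where 0.135 is right for five.
3. **Follower:** It sits in the tube on top of the stack, knob up, seen in the last wrist picture.
4. **Run lever:** I pushed it against its stop with about 19 N on the wrist. The ball's position afterwards matched run (1.0 rad) to about 1 px in both cameras.

**Other things on the bench:** The bushing, bottle, pink and turquoise rings, screwdriver and both circuit boards showed no change.

**One check failed:** The final top image differed strongly at the tape roll, most likely because the raised arm hid it. I never touched the roll, and it was in its place in the last scene picture. I had used all 16 views, so I could not look again.

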